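# Dry-fit a wooden toy train on the workshop bench

## Robot

A 6-joint arm with a two-finger parallel gripper is mounted at the origin on the work surface. World frame = base frame: x ahead of the robot, y to its left, z up, the work surface at z = 0. Lengths are in m, angles in rad, forces in N, time in s.
With the tool pointing down it reaches from about 0.35 to 0.85 m from the base axis. Payload 8.1 kg.
Tool frame: the origin (TCP) lies at the very end of the fingers, on their centre line; the grasp point (between the pads) lies 19 mm behind it (pinch_z is the distance from the TCP to the grasp point, in m); z points along the fingers, y is the direction in which the jaws open and shut (so a half turn about z gives the same grasp; the last joint's range is limited). The gripper opens to 93 mm and grips with 3 to 60 N. Pads are 15 mm wide; open, the fingers measure 128 mm over their backs; the gripper's body (75 mm by 188 mm) begins 65 mm behind the grasp point.
Start: joints at [-1.202, 0.13, 1.488, -0, 1.523, -0.085], TCP at [0.263, -0.539, 0.219] pointing down, gripper open.
Joint ranges: [-2.96, 2.96], [-0.89, 2.26], [0.02, 2.5], [-1.34, 4.48], [0, 2.73], [-2.66, 2.66]. Speed limits (rad/s): [2.39, 2.39, 2.79, 3.14, 3.14, 3.14].

## Interface

Orientations are given as a rotation vector (axis times angle).
In Python, from plant import * gives the robot as it stands.
- The arm moves only by the tool move_arm, never from a script. Its argument "series" is a list of rows, each a list of 7 numbers: the shift along the tool's x, y, z each as a share of 10 cm, from -1 to 1, then the turn, a rotation vector about the tool's x, y, z each as a share of 180 degrees, from -1 to 1, then the opening, from -1 (shut) to 1 (fully open). In form: [[dx, dy, dz, rx, ry, rz, jaw], ...]. A call has 1 to 8 rows; each row is the pose to reach, as a shift and turn from the pose commanded when the call began, along the tool's axes at that moment, turning the shorter way round; what a row does not reach only later rows make up. A row lasts 1/10 s, in which the tool goes at most 50 mm and 8.59 degrees, less where a joint would pass 70% of its speed; a pose out of reach is approached as far as the arm can. A call with a number of a shift or a turn outside -1 to 1 is refused whole. A call with a gripper value outside its range is refused whole. The fingers move at their own pace and stop on an object; "squeeze" is the grip in N (left out, the last holds). Time passes only in rows, so rows that repeat a pose let the fingers close. It gives the time, the measured TCP pose, the force and the opening at its end, in the units of the state.
- read_state(): the state, without advancing time (a new reading comes with each control period).
- read_camera(name): name is "scene" or "top" or "wrist"; returns a dict with "frame" (480x640x3 uint8, red, green, blue), "K" (3x3 intrinsics, pixels), "rvec" (rotation vector, rad) and "tvec" (3), from world to camera coordinates, as OpenCV has them. Camera axes: x right, y down, z forward; pixel columns grow to the right and rows downward; lengths in m; the calibration is good to about 2 mm. The wrist camera is an equidistant fisheye: a pixel r from the principal point sees the ray r / f radians off the axis. A picture is of the moment at which its call begins. There is no depth.
- close_job(): hands the job in, once; it reports no verdict.
The state is a dict: "t": time; "q": joint angles; "dq": joint speeds; "joint_torque": joint torques, N m; "tool_pos": TCP position; "orientation": TCP orientation; "force": force on the tool from outside, world axes, zero at the start; "wrist_torque": the same for the moment, N m; "opening": finger opening in m.
Only numpy, scipy, OpenCV 4.12 (cv2) and the standard library are available. Lean on these libraries where they do the work, as an engineer would, in place of code of your own. Each camera call takes 0.05 s, during which the arm holds its last target.

## Task

Dry-fit the wooden toy train for gluing: on the locomotive's underframe stand the cab on its pencilled outline at the rear and the boiler block lengthwise on its outline between the cab and the front beam; then stand the funnel on top of the boiler, on the pencilled ring nearer the front, and the dome on the other ring, between the funnel and the cab. Lay the bundle of logs lengthwise on the wagon, in the middle between its two end boards. Leave the mallet, the glue bottle and the try square where they are.

Things in the scene. Friction and masses are not known exactly. Their poses are not given: they have to be found in the camera images.
- loco: Locomotive underframe, fixed. Deck 170 (x) x 64 mm, top at 34 mm; wheels at the sides below deck level, 80 mm overall. Origin: on the bench under deck middle; x points to the FRONT, where a dark beam (x 77 to 85 mm, top at 46 mm) carries two round buffers reaching x = 97. Pencilled rectangles on the deck: cab 40 (x) x 54 mm centred at x = -55, boiler 84 (x) x 44 mm centred at x = +22, y = 0
- wagon: Log wagon, fixed, four wheels. Deck 134 (x) x 64 mm, top at 34 mm above the bench; at each end a dark end board 8 mm thick, 26 mm high (top at 60 mm), 118 mm clear between them. Origin: on the bench under the deck middle; x runs along the wagon, both ends alike. A pencilled rectangle 90 (x) x 40 mm in the middle of the deck marks the place of the logs
- cab_mid (a point): Cab, loose: light wood block 40 (x) x 54 (y) mm with dark windows and a dark flat roof 48 (x) x 54 (y) mm, 60 mm tall in all, about 75 g; the roof overhangs only along x, so the 54 mm faces are flush to grip. Point: its centre, 30 mm above its underside. x is to lie along the locomotive (either way round, both alike), z up
- boiler_mid (a point): Boiler, loose: oblong wood block 84 (x) x 44 (y) x 42 (z) mm with two dark bands, about 95 g. Point: its centre, 21 mm above its underside. x runs along it (both ends alike), z up. Its flat top has two pencilled rings at x = +22 and -22 mm, the places of funnel and dome
- funnel_mid (a point): Funnel, loose: upright light wood cylinder 24 mm across and 40 mm tall with a dark bore showing in its top, on a foot 30 mm across and 5 mm high, about 18 g. Point: its centre, 20 mm above its underside; z up
- dome_mid (a point): Dome, loose: short light wood cylinder 28 mm across with a rounded top and no bore, 30 mm tall in all (straight-sided up to 19 mm), about 18 g. Point: its centre, 15 mm above its underside; z up
- logs_mid (a point): Bundle of logs, loose: four dark dowels of 20 mm glued two by two, 90 (x) x 40 (y) x 40 (z) mm, about 70 g. Point: its centre, 20 mm above its underside; x along the dowels, z up
- mallet: Bystander: wooden mallet lying on the bench, head 70 (x) x 120 (y) x 60 (z) mm, handle 24 mm wide running from the head towards -x to 230 mm. Origin: under the head's middle. To be left alone
- glue: Bystander: white glue bottle with a grey cap, standing, 60 mm across, 160 mm tall. Origin: centre of its underside. To be left alone
- square: Bystander: try square lying flat, dark wood stock 100 x 22 x 18 mm along x, steel blade 30 x 160 mm towards +y. Origin: under the stock's middle. To be left alone
There are look-alikes about, which are no part of the job. Leave any pink look-alike of the part that bears cab_mid alone. Leave any red look-alike of the loco alone.

How it is judged:
At the end, for the whole second after the job is handed in: Cab, boiler on their outlines, logs mid-wagon, funnel on the front ring and dome on the rear ring of the boiler: upright, within 10 mm along and across (logs 12 mm along), 5 mm in height; cab, boiler, logs square within 10 degrees; all released, at rest (x of cab_mid in the frame of loco between -0.065 and -0.045 m and y of cab_mid in the frame of loco between -0.01 and 0.01 m and z of cab_mid in the frame of loco between 0.059 and 0.069 m and x of boiler_mid in the frame of loco between 0.012 and 0.032 m and y of boiler_mid in the frame of loco between -0.01 and 0.01 m and z of boiler_mid in the frame of loco between 0.05 and 0.06 m and x of logs_mid in the frame of wagon between -0.012 and 0.012 m and y of logs_mid in the frame of wagon between -0.01 and 0.01 m and z of logs_mid in the frame of wagon between 0.049 and 0.059 m and angle between the x axis of each of cab_mid, boiler_mid and the x axis of loco, either way round below 0.17 rad and angle between the x axis of logs_mid and the x axis of wagon, either way round below 0.17 rad and ((x of funnel_mid in the frame of boiler_mid between 0.012 and 0.032 m and y of funnel_mid in the frame of boiler_mid between -0.01 and 0.01 m and z of funnel_mid in the frame of boiler_mid between 0.036 and 0.046 m and x of dome_mid in the frame of boiler_mid between -0.032 and -0.012 m and y of dome_mid in the frame of boiler_mid between -0.01 and 0.01 m and z of dome_mid in the frame of boiler_mid between 0.031 and 0.041 m) or (x of funnel_mid in the frame of boiler_mid between -0.032 and -0.012 m and y of funnel_mid in the frame of boiler_mid between -0.01 and 0.01 m and z of funnel_mid in the frame of boiler_mid between 0.036 and 0.046 m and x of dome_mid in the frame of boiler_mid between 0.012 and 0.032 m and y of dome_mid in the frame of boiler_mid between -0.01 and 0.01 m and z of dome_mid in the frame of boiler_mid between 0.031 and 0.041 m)) and x of funnel_mid in the frame of loco above 0.022 m and x of dome_mid in the frame of loco below 0.022 m and angle between each of cab_mid, boiler_mid, funnel_mid, dome_mid, logs_mid's own z axis and vertical below 0.1 rad and linear speed of each of cab, boiler, funnel, dome, logs below 0.02 m/s); the robot touches nothing.
It fails at once if the mallet is shifted by more than 20 mm (distance of mallet from where it was at the start of the episode above 0.02 m).
It fails at once if the glue bottle is shifted by more than 20 mm (distance of glue from where it was at the start of the episode above 0.02 m).
It fails at once if the try square is shifted by more than 20 mm (distance of square from where it was at the start of the episode above 0.02 m).
It also fails if it takes over 120 s, if anything falls off the work surface, if the arm or the gripper's body presses on something with over 40 N, if the wrist force passes 120 N, or if a joint passes its speed limit or range.

## Working session

There is one attempt and no reset: what is moved stays moved. The work goes in short steps, Python scripts to look and compute and a tool call to move; the robot and the scene stay as the last step left them, time stands still between calls to the robot, and variables do not carry over. Pictures are saved under pics/ and viewed, and the job is handed in when it is done.

Besides the shell and the picture viewer there is one more tool, called after "Emit:" in YAML: its name, and indented under it one key for each argument. move_arm: Moves the arm, as the interface text tells. Shift numbers are shares of 10 cm and turn numbers shares of 180 degrees, none past 1 either way. Its arguments: {"type":"object","properties":{"series":{"type":"array","items":{"type":"array","items":{"type":"number"}}},"squeeze":{"type":"number"}},"required":["series"]}

```bash
ls; mkdir -p pics; python3 - <<'E'
from plant import *
import cv2
print(read_state())
for n in ["scene","top","wrist"]:
    c=read_camera(n); cv2.imwrite(f"pics/{n}0.png",c["frame"][:,:,::-1]); print(n,c["K"],c["rvec"],c["tvec"])
E
```

```text
pics
{'t': 0.0, 'q': array([-1.20236497e+00,  1.31141287e-01,  1.48924784e+00,  3.30374275e-05,
        1.52301414e+00, -8.54006278e-02]), 'dq': array([-0.00082115, -0.00132218, -0.0017244 ,  0.00079888,  0.00104573,
       -0.00181779]), 'joint_torque': array([-2.16374312e-03, -5.59837747e+01, -4.91763496e+01,  7.65139866e-02,
        3.55193589e-02, -1.40059910e-04]), 'tool_pos': array([ 0.26287618, -0.53872458,  0.2176166 ]), 'orientation': array([-3.05930690e+00, -7.06368787e-01,  3.49627733e-04]), 'force': array([ 0.26572497, -0.27639717,  0.79572644]), 'wrist_torque': array([-0.01371919,  0.02699542,  0.00727153]), 'opening': 0.09289589106981296}
scene [[579.97526343   0.         317.01687675]
 [  0.         579.97526343 232.1256367 ]
 [  0.           0.           1.        ]] [ 1.49474911  1.84133292 -0.95208258] [ 0.13114695 -0.26713657  1.7242846 ]
top [[450.15789096   0.         325.19787191]
 [  0.         450.15789096 242.70799201]
 [  0.           0.           1.        ]] [ 2.13826595 -2.09947633  0.18463418] [-0.03757589  0.5524439   1.0815897 ]
wrist [[371.64829954   0.         314.73955902]
 [  0.         371.64829954 234.33427131]
 [  0.           0.           1.        ]] [-2.44877354  1.52815064  0.2254677 ] [-0.60008838 -0.03388672  0.39163313]
```

View pics/top0.png

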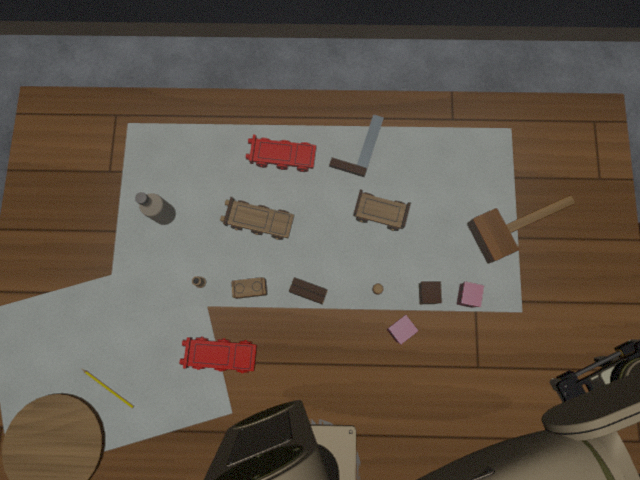

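View pics/scene0.png

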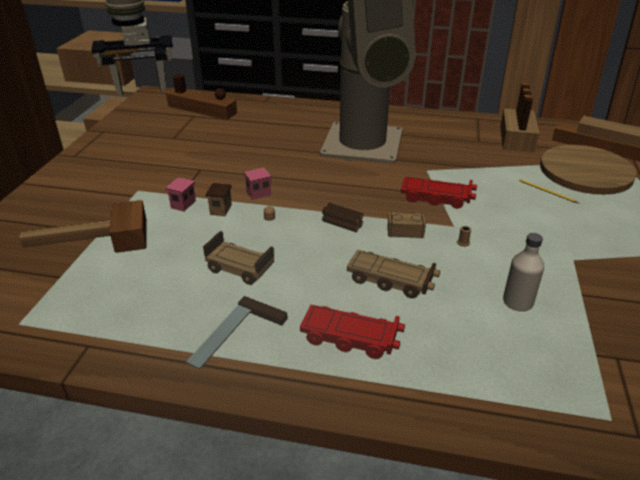

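View pics/wrist0.png

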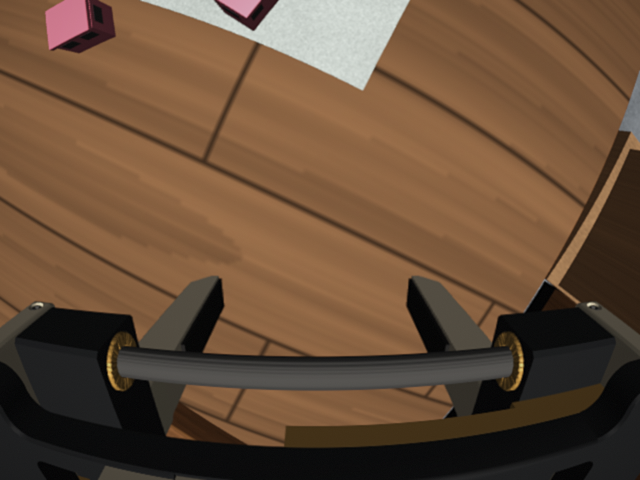

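```bash
cat > h.py <<'E'
import numpy as np, cv2
from scipy.spatial.transform import Rotation as R
def ray(c,uv,fish=False):
    K=c["K"];Rm=cv2.Rodrigues(np.array(c["rvec"]))[0];t=np.array(c["tvec"])
    x=(uv[0]-K[0,2])/K[0,0];y=(uv[1]-K[1,2])/K[1,1]
    if fish:
        r=np.hypot(x,y); d=np.array([x/r*np.sin(r),y/r*np.sin(r),np.cos(r)]) if r>0 else np.array([0,0,1.])
    else: d=np.array([x,y,1.])
    return -Rm.T@t, Rm.T@d
def at(c,uv,z,fish=False):
    o,d=ray(c,uv,fish); return o+d*(z-o[2])/d[2]
def proj(c,P,fish=False):
    K=c["K"];Rm=cv2.Rodrigues(np.array(c["rvec"]))[0]
    p=(Rm@np.atleast_2d(P).T).T+np.array(c["tvec"])
    if fish:
        rr=np.hypot(p[:,0],p[:,1]);th=np.arctan2(rr,p[:,2]);s=th/np.maximum(rr,1e-9)
        return np.c_[p[:,0]*s*K[0,0]+K[0,2],p[:,1]*s*K[1,1]+K[1,2]]
    return np.c_[p[:,0]/p[:,2]*K[0,0]+K[0,2],p[:,1]/p[:,2]*K[1,1]+K[1,2]]
E
python3 - <<'E'
import cv2
a=cv2.imread("pics/top0.png")
for i,(x,y,w,h,s) in enumerate([(185,180,150,125,5.2),(340,180,150,125,5.2)]):
    c=cv2.resize(a[y:y+h,x:x+w],None,fx=s,fy=s,interpolation=cv2.INTER_CUBIC)
    cv2.imwrite(f"pics/crop{i}.png",cv2.convertScaleAbs(c,alpha=1.5))
E
```

```text
(no output)
```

View pics/crop0.png

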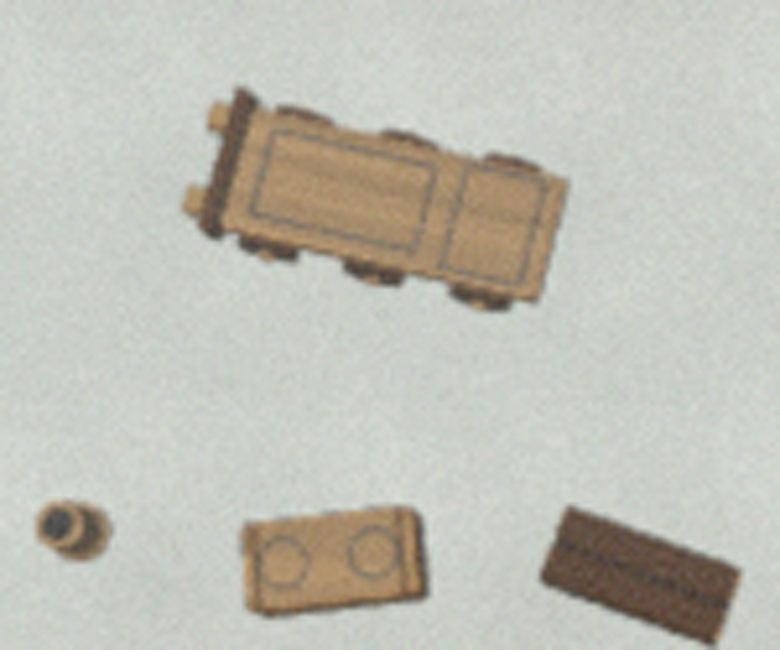

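View pics/crop1.png

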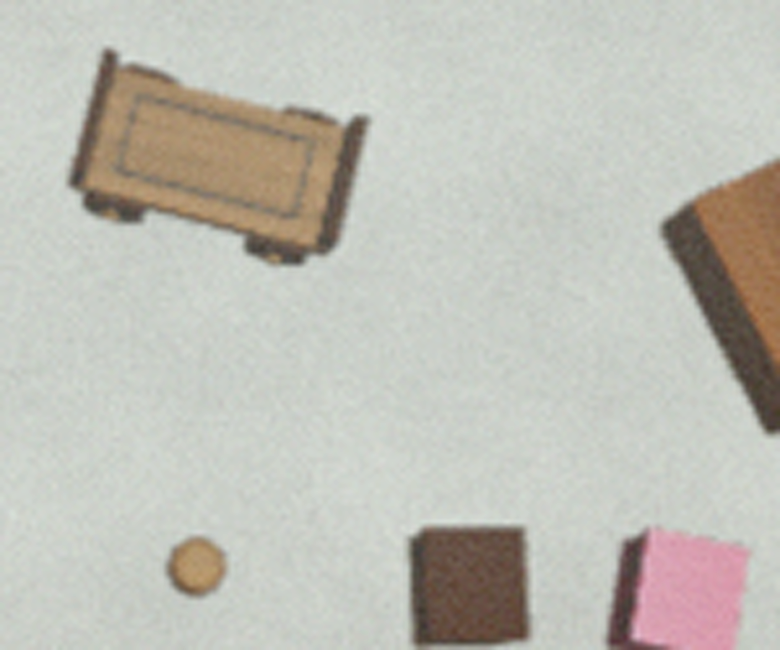

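```bash
cat > m.py <<'E'
from plant import *
from h import *
c=read_camera("top")
def pts(L,z,x0,y0=180):
    return np.array([at(c,(x0-0.4+p[0]/5.2,y0-0.4+p[1]/5.2),z) for p in L])[:,:2]
def rep(n,P,ax):
    # ax: pairs giving +x direction
    d=sum(P[b]-P[a] for a,b in ax); 
    s=[round(1e3*np.linalg.norm(P[i]-P[(i+1)%len(P)]),1) for i in range(len(P))]
    print(n,"mid",P.mean(0).round(4),"ang",round(np.degrees(np.arctan2(d[1],d[0])),1),"sides",s)
rep("boiler outline",pts([(278,128),(437,163),(414,250),(251,216)],.034,185),[(1,0),(2,3)])
rep("cab outline",pts([(464,166),(548,182),(522,284),(439,266)],.034,185),[(1,0),(2,3)])
rep("boiler top",pts([(247,521),(411,505),(424,596),(250,611)],.042,185),[(1,0),(2,3)])
rep("rings",pts([(282,561),(376,551)],.042,185),[(1,0)])
rep("logs",pts([(573,506),(742,569),(718,645),(543,579)],.037,185),[(1,0),(2,3)])
rep("funnel top",pts([(60,526)],.04,185),[])
rep("funnel foot",pts([(80,532)],.003,185),[])
rep("wagon outline",pts([(137,94),(315,139),(294,216),(117,171)],.034,340),[(1,0),(2,3)])
rep("dome",pts([(198,566)],.022,340),[])
rep("cab top",pts([(423,527),(525,527),(529,638),(419,643)],.06,340),[(1,0),(2,3)])
rep("pink",pts([(650,527),(750,549),(738,650),(632,645)],.06,340),[])
E
python3 m.py
```

```text
boiler outline mid [0.6234 0.1664] ang 78.6 sides [np.float64(82.1), np.float64(45.6), np.float64(83.4), np.float64(46.7)]
cab outline mid [0.6066 0.0918] ang 79.2 sides [np.float64(42.8), np.float64(53.2), np.float64(42.2), np.float64(52.2)]
boiler top mid [0.4392 0.1615] ang 96.3 sides [np.float64(79.2), np.float64(44.3), np.float64(83.4), np.float64(43.2)]
rings mid [0.4402 0.1635] ang 97.1 sides [np.float64(45.3), np.float64(45.3)]
logs mid [0.4345 0.0124] ang 70.6 sides [np.float64(87.2), np.float64(38.0), np.float64(89.9), np.float64(37.9)]Traceback (most recent call last):
  File "m.py", line 16, in <module>
    rep("funnel top",pts([(60,526)],.04,185),[])
    ~~~^^^^^^^^^^^^^^^^^^^^^^^^^^^^^^^^^^^^^^^^^
  File "m.py", line 10, in rep
    print(n,"mid",P.mean(0).round(4),"ang",round(np.degrees(np.arctan2(d[1],d[0])),1),"sides",s)
                                                                       ~^^^
TypeError: 'int' object is not subscriptable
```

```bash
sed -i 's/d=sum(P\[b\]-P\[a\] for a,b in ax)/d=sum((P[b]-P[a] for a,b in ax),np.zeros(2))/' m.py; python3 m.py|tail -6
```

```text
funnel top mid [0.4524 0.2946] ang 0.0 sides [np.float64(0.0)]
funnel foot mid [0.4531 0.2955] ang 0.0 sides [np.float64(0.0)]
wagon outline mid [ 0.6465 -0.1701] ang 76.2 sides [np.float64(91.3), np.float64(41.0), np.float64(90.2), np.float64(41.1)]
dome mid [ 0.443  -0.1621] ang 0.0 sides [np.float64(0.0)]
cab top mid [ 0.4339 -0.2875] ang 92.4 sides [np.float64(48.0), np.float64(51.9), np.float64(51.4), np.float64(54.4)]
pink mid [ 0.4316 -0.3896] ang 0.0 sides [np.float64(47.4), np.float64(47.9), np.float64(49.2), np.float64(56.3)]
```

```bash
cat > plan.py <<'E'
from plant import *
from h import *
import sys, json
# args: x,y,z,yaw waypoints ; speed mm/row as first arg
def down(yaw):
    a=np.radians(yaw); X=[np.cos(a),np.sin(a),0]; Y=[np.sin(a),-np.cos(a),0]
    return R.from_matrix(np.c_[X,Y,[0,0,-1]])
def plan(wps,sp=45):
    s=read_state(); p=np.array(s["tool_pos"]); r=R.from_rotvec(s["orientation"])
    X=r.as_matrix()[:,0]
    print("t",round(s["t"],2),"pos",p.round(4),"yaw",round(np.degrees(np.arctan2(X[1],X[0])),1),"open",round(s["opening"],4),"F",np.round(s["force"],1))
    for w in wps:
        P=np.array(w[:3]);T=down(w[3])
        n=1
        while True:
            d=r.as_matrix().T@(P-p)/n; rv=(r.inv()*T).as_rotvec()
            if abs(d).max()<=.0999 and np.degrees(np.linalg.norm(rv))/n<=64: break
            n+=1
        for i in range(n):
            step=(P-p)/(n-i); rv=(r.inv()*T).as_rotvec()/(n-i)
            d=r.as_matrix().T@step
            rows=max(np.linalg.norm(step)*1e3/sp,np.degrees(np.linalg.norm(rv))/8)
            dd=(d/.1).round(3);q=(rv/np.pi).round(3)
            print("  ",w,"row",[*dd.tolist(),*q.tolist()],"rows",round(rows,1))
            p=p+r.as_matrix()@(dd*.1); r=r*R.from_rotvec(q*np.pi)
if __name__=="__main__":
    sp=float(sys.argv[1]); plan([tuple(map(float,a.split(","))) for a in sys.argv[2:]],sp)
E
python3 plan.py 45 .434,-.2875,.2,92.4 .434,-.2875,.1,92.4
```

```text
t 0.25 pos [ 0.263  -0.539   0.2182] yaw 26.0 open 0.093 F [ 1.  -0.3  0.6]
   (0.434, -0.2875, 0.2, 92.4) row [0.88, -0.504, 0.061, -0.0, -0.0, -0.123] rows 2.8
   (0.434, -0.2875, 0.2, 92.4) row [1.005, -0.135, 0.061, -0.0, -0.0, -0.123] rows 2.8
   (0.434, -0.2875, 0.2, 92.4) row [0.981, 0.254, 0.061, -0.0, -0.0, -0.123] rows 2.8
   (0.434, -0.2875, 0.1, 92.4) row [-0.0, 0.0, 0.5, -0.0, -0.0, 0.0] rows 1.1
   (0.434, -0.2875, 0.1, 92.4) row [-0.001, 0.0, 0.5, -0.0, -0.0, 0.0] rows 1.1
```

Emit:
move_arm:
  series:
    - [0.44,-0.25,0.03,0,0,-0.06,1]
    - [0.88,-0.5,0.06,0,0,-0.12,1]
    - [0.88,-0.5,0.06,0,0,-0.12,1]
    - [0.88,-0.5,0.06,0,0,-0.12,1]

```text
t: 0.65
tool_pos: [0.321, -0.4546, 0.2126]
orientation: [-2.872, -1.273, 0.0]
force: [-0.3, -0.3, -0.1]
opening: 0.0931
```

Emit:
move_arm:
  series:
    - [1.0,-0.14,0.06,0,0,-0.12,1]
    - [1.0,-0.14,0.06,0,0,-0.12,1]
    - [1.0,-0.14,0.06,0,0,-0.12,1]
    - [1.0,-0.14,0.06,0,0,-0.12,1]

```text
t: 1.05
tool_pos: [0.3777, -0.3723, 0.2067]
orientation: [2.586, 1.784, -0.001]
force: [-0.3, -0.3, 0.1]
opening: 0.0927
```

```bash
sed -i 's/.0999/.09/' plan.py; python3 plan.py 45 .434,-.2875,.2,92.4 .434,-.2875,.1,92.4
```

```text
t 1.05 pos [ 0.3777 -0.3723  0.2067] yaw 69.2 open 0.0927 F [-0.3 -0.3  0.1]
   (0.434, -0.2875, 0.2, 92.4) row [0.496, 0.113, 0.033, -0.0, 0.0, -0.064] rows 1.4
   (0.434, -0.2875, 0.2, 92.4) row [0.464, 0.21, 0.034, -0.0, 0.0, -0.065] rows 1.5
   (0.434, -0.2875, 0.1, 92.4) row [0.0, -0.0, 0.5, -0.0, 0.0, 0.0] rows 1.1
   (0.434, -0.2875, 0.1, 92.4) row [0.001, -0.0, 0.5, -0.0, 0.0, 0.0] rows 1.1
```

Combined straight shift in one call: (0.99, 0.22, 0.07), turn −0.129.

Emit:
move_arm:
  series:
    - [0.5,0.11,0.03,0,0,-0.06,1]
    - [0.99,0.22,0.07,0,0,-0.129,1]
    - [0.99,0.22,0.07,0,0,-0.129,1]
    - [0.99,0.22,0.07,0,0,-0.129,1]
    - [0.99,0.22,0.07,0,0,-0.129,1]

```text
t: 1.55
tool_pos: [0.4325, -0.2892, 0.1998]
orientation: [2.182, 2.26, -0.001]
force: [-0.1, -0.9, 0.5]
opening: 0.0931
```

```bash
python3 plan.py 45 .434,-.2875,.12,92.4 .434,-.2875,.02,92.4; python3 - <<'E'
from plant import *
import cv2
c=read_camera("wrist"); cv2.imwrite("pics/w1.png",c["frame"][:,:,::-1])
E
```

```text
t 1.55 pos [ 0.4325 -0.2892  0.1998] yaw 92.0 open 0.0931 F [-0.1 -0.9  0.5]
   (0.434, -0.2875, 0.12, 92.4) row [0.017, 0.016, 0.798, -0.0, 0.0, -0.002] rows 1.8
   (0.434, -0.2875, 0.02, 92.4) row [0.0, -0.0, 0.5, -0.0, 0.0, -0.0] rows 1.1
   (0.434, -0.2875, 0.02, 92.4) row [0.001, -0.0, 0.5, -0.0, 0.0, -0.0] rows 1.1
```

View pics/w1.png

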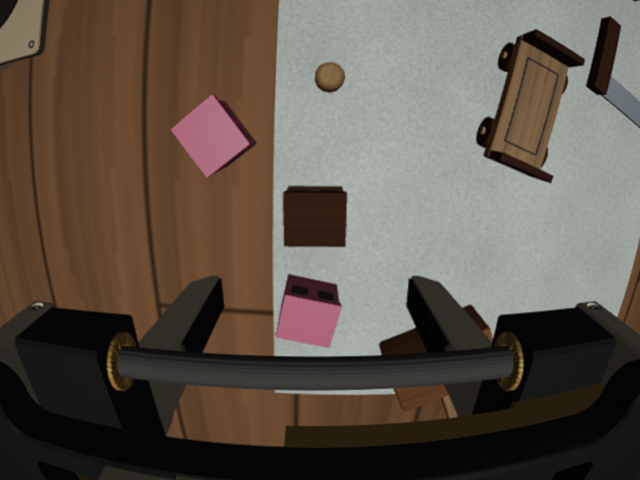

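```bash
python3 - <<'E'
from plant import *
from h import *
c=read_camera("wrist")
P=np.array([at(c,p,.06,True)[:2] for p in [(286,188),(343,187),(345,245),(284,245)]])
print(P.round(4),P.mean(0)); print(proj(c,[[.434,-.2875,.06]],True))
print("wagon",np.mean([at(c,p,.034,True)[:2] for p in [(525,51),(563,62),(541,151),(508,139)]],0))
print("dome",at(c,(330,76),.025,True))
E
```

```text
[[ 0.4082 -0.2622]
 [ 0.4557 -0.2596]
 [ 0.4603 -0.3105]
 [ 0.4073 -0.3124]] [ 0.43287374 -0.28615427]
[[315.76251261 218.35490739]]
wagon [ 0.64819519 -0.16238646]
dome [ 0.44237584 -0.16315143  0.025     ]
```

```bash
python3 - <<'E'
import cv2
a=cv2.imread("pics/scene0.png")[160:240,150:290]
b=cv2.imread("pics/w1.png")[160:360,230:400]
cv2.imwrite("pics/s1.png",cv2.convertScaleAbs(cv2.resize(a,None,fx=5.5,fy=5.5,interpolation=2),alpha=1.8))
cv2.imwrite("pics/s2.png",cv2.convertScaleAbs(cv2.resize(b,None,fx=3,fy=3,interpolation=2),alpha=2))
E
```

```text
(no output)
```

View pics/s1.png

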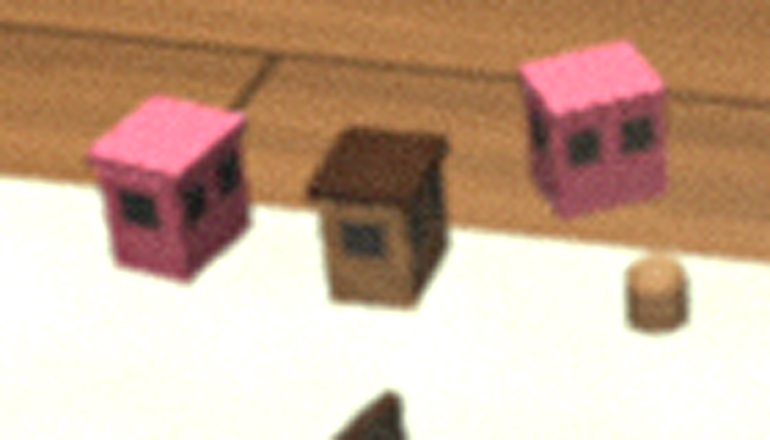

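View pics/s2.png

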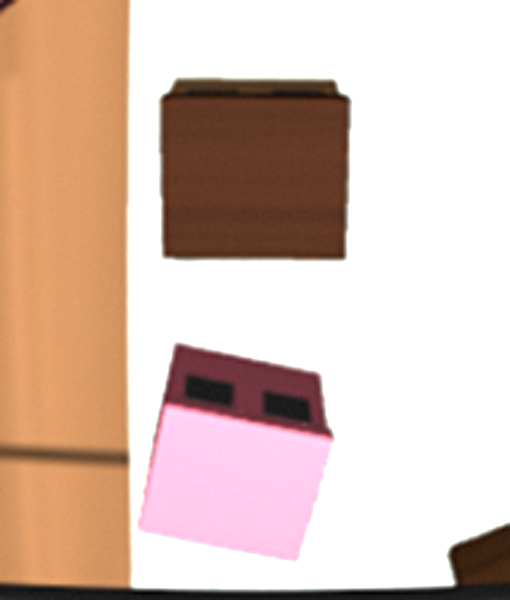

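Emit:
move_arm:
  series:
    - [0.015,0.01,0.5,0,0,0,1]
    - [0.015,0.01,0.9,0,0,0,1]
    - [0.015,0.01,0.9,0,0,0,1]

```text
t: 1.95
tool_pos: [0.4297, -0.2843, 0.1036]
orientation: [-2.171, -2.256, 0.002]
force: [-0.1, 0.6, -0.8]
opening: 0.0932
```

Emit:
move_arm:
  series:
    - [0,0,0.4,0,0,0,1]
    - [0,0,0.7,0,0,0,1]
    - [0,0,0.97,0,0,0,1]
    - [0,0,0.97,0,0,0,1]

```text
t: 2.35
tool_pos: [0.432, -0.2856, 0.0108]
orientation: [-2.174, -2.261, 0.001]
force: [-0.0, 0.3, -0.1]
opening: 0.0933
```

Emit:
move_arm:
  series:
    - [0,0,0,0,0,0,-1]
    - [0,0,0,0,0,0,-1]
    - [0,0,0,0,0,0,-1]
    - [0,0,0,0,0,0,-1]
    - [0,0,0,0,0,0,-1]
    - [0,0,0,0,0,0,-1]
  squeeze: 20

```text
t: 2.95
tool_pos: [0.4343, -0.2864, 0.0132]
orientation: [2.173, 2.267, 0.0]
force: [-0.5, 1.3, 5.4]
opening: 0.0542
```

```bash
python3 plan.py 30 .434,-.2865,.11,92 .58,0,.16,82 .607,.093,.13,78
```

```text
t 2.95 pos [ 0.4343 -0.2864  0.0132] yaw 92.4 open 0.0542 F [-0.5  1.3  5.4]
   (0.434, -0.2865, 0.11, 92.0) row [-0.001, -0.001, -0.484, 0.0, 0.0, 0.001] rows 1.6
   (0.434, -0.2865, 0.11, 92.0) row [-0.0, -0.001, -0.484, 0.0, 0.0, 0.001] rows 1.6
   (0.58, 0.0, 0.16, 82.0) row [0.703, 0.391, -0.125, 0.0, 0.0, 0.014] rows 2.7
   (0.58, 0.0, 0.16, 82.0) row [0.719, 0.359, -0.125, 0.0, 0.0, 0.014] rows 2.7
   (0.58, 0.0, 0.16, 82.0) row [0.734, 0.327, -0.125, 0.0, 0.0, 0.014] rows 2.7
   (0.58, 0.0, 0.16, 82.0) row [0.747, 0.295, -0.125, 0.0, 0.0, 0.014] rows 2.7
   (0.607, 0.093, 0.13, 78.0) row [0.48, 0.069, 0.15, 0.0, 0.0, 0.011] rows 1.7
   (0.607, 0.093, 0.13, 78.0) row [0.481, 0.052, 0.149, 0.0, 0.0, 0.011] rows 1.7
```

Emit:
move_arm:
  series:
    - [0,0,-0.15,0,0,0,-1]
    - [0,0,-0.35,0,0,0,-1]
    - [0,0,-0.6,0,0,0,-1]
    - [0,0,-0.9,0,0,0,-1]

```text
t: 3.35
tool_pos: [0.4333, -0.2856, 0.1035]
orientation: [-2.173, -2.267, 0.0]
force: [-0.7, -0.2, -0.7]
opening: 0.0538
```

Emit:
move_arm:
  series:
    - [0.25,0.13,-0.04,0,0,0.005,-1]
    - [0.48,0.26,-0.08,0,0,0.01,-1]
    - [0.72,0.4,-0.12,0,0,0.014,-1]
    - [0.95,0.52,-0.2,0,0,0.02,-1]

```text
t: 3.75
tool_pos: [0.482, -0.1879, 0.1234]
orientation: [-2.245, -2.197, -0.0]
force: [0.8, 0.5, -1.4]
opening: 0.0539
```

Emit:
move_arm:
  series:
    - [0.25,0.12,-0.04,0,0,0.005,-1]
    - [0.5,0.23,-0.08,0,0,0.01,-1]
    - [0.75,0.35,-0.12,0,0,0.014,-1]
    - [1.0,0.46,-0.2,0,0,0.02,-1]
    - [1.0,0.46,-0.2,0,0,0.02,-1]

```text
t: 4.25
tool_pos: [0.5316, -0.0875, 0.1448]
orientation: [2.309, 2.129, 0.004]
force: [0.2, -0.1, 0.3]
opening: 0.0536
```

```bash
python3 plan.py 30 .58,0,.16,82 .607,.093,.13,78
```

```text
t 4.25 pos [ 0.5316 -0.0875  0.1448] yaw 85.4 open 0.0536 F [ 0.2 -0.1  0.3]
   (0.58, 0.0, 0.16, 82.0) row [0.456, 0.206, -0.075, 0.0, -0.0, 0.009] rows 1.7
   (0.58, 0.0, 0.16, 82.0) row [0.461, 0.193, -0.075, 0.001, -0.0, 0.01] rows 1.7
   (0.607, 0.093, 0.13, 78.0) row [0.479, 0.068, 0.15, -0.0, -0.0, 0.011] rows 1.7
   (0.607, 0.093, 0.13, 78.0) row [0.481, 0.052, 0.151, -0.0, -0.0, 0.011] rows 1.7
```

Emit:
move_arm:
  series:
    - [0.3,0.13,-0.05,0,0,0.006,-1]
    - [0.6,0.27,-0.1,0,0,0.012,-1]
    - [0.91,0.4,-0.15,0,0,0.019,-1]
    - [0.91,0.4,-0.15,0,0,0.019,-1]

```text
t: 4.65
tool_pos: [0.5788, -0.0001, 0.159]
orientation: [2.372, 2.059, 0.003]
force: [-1.3, -0.1, -0.7]
opening: 0.054
```

```bash
python3 plan.py 30 .607,.093,.13,78; python3 - <<'E'
from plant import *
import cv2
c=read_camera("wrist"); cv2.imwrite("pics/w2.png",c["frame"][:,:,::-1])
E
```

```text
t 4.65 pos [ 5.788e-01 -1.000e-04  1.590e-01] yaw 81.9 open 0.054 F [-1.3 -0.1 -0.7]
   (0.607, 0.093, 0.13, 78.0) row [0.481, 0.074, 0.146, 0.0, -0.0, 0.011] rows 1.7
   (0.607, 0.093, 0.13, 78.0) row [0.483, 0.057, 0.146, 0.001, -0.0, 0.011] rows 1.7
```

View pics/w2.png

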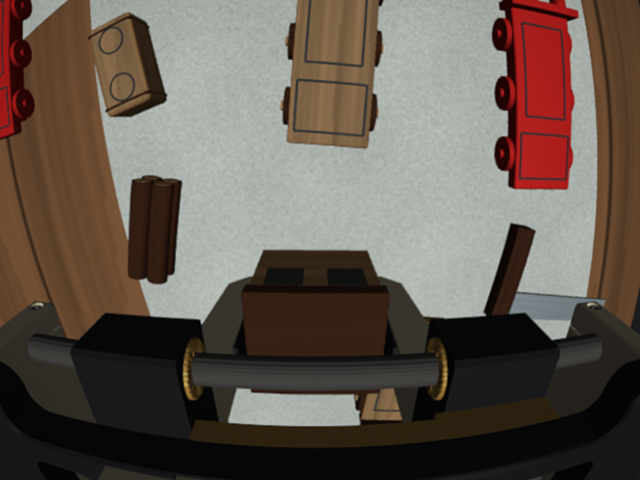

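```bash
python3 - <<'E'
from plant import *
from h import *
c=read_camera("wrist")
for n,L,z in [("cab",[(297,80),(368,80),(368,134),(294,131)],.034),("boil rear",[(306,63),(364,66)],.034),("logs",[(131,180),(180,181),(173,280),(128,278)],.03),("boiler",[(92,40),(136,16),(163,91),(111,113)],.042),("rings",[(111,40),(122,87)],.042)]:
    P=np.array([at(c,p,z,True)[:2] for p in L]);print(n,P.round(4).tolist(),P.mean(0).round(4))
E
```

```text
cab [[0.5815, 0.1149], [0.6358, 0.108], [0.6302, 0.0656], [0.5735, 0.0755]] [0.6052 0.091 ]
boil rear [[0.5902, 0.1273], [0.6342, 0.1195]] [0.6122 0.1234]
logs [[0.4265, 0.0604], [0.4727, 0.0511], [0.4437, -0.0356], [0.3965, -0.0287]] [0.4348 0.0118]
boiler [[0.4151, 0.1896], [0.4599, 0.1969], [0.4761, 0.1264], [0.4255, 0.1205]] [0.4442 0.1583]
rings [[0.4343, 0.1831], [0.4398, 0.1393]] [0.437  0.1612]
```

Emit:
move_arm:
  series:
    - [0.3,0.045,0.09,0,0,0.006,-1]
    - [0.6,0.09,0.18,0,0,0.011,-1]
    - [0.96,0.133,0.3,0,0,0.017,-1]
    - [0.96,0.133,0.3,0,0,0.017,-1]
    - [0.96,0.133,0.3,0,0,0.017,-1]

```text
t: 5.25
tool_pos: [0.6034, 0.0895, 0.127]
orientation: [-2.427, -1.994, 0.003]
force: [0.8, 0.2, -0.7]
opening: 0.0539
```

```bash
python3 plan.py 30 .6063,.0928,.05,79; python3 - <<'E'
from plant import *
import cv2
c=read_camera("top"); cv2.imwrite("pics/t3.png",cv2.resize(c["frame"][120:320,150:420,::-1],None,fx=2.9,fy=2.9))
E
```

```text
t 5.25 pos [0.6034 0.0895 0.127 ] yaw 78.8 open 0.0539 F [ 0.8  0.2 -0.7]
   (0.6063, 0.0928, 0.05, 79.0) row [0.039, 0.023, 0.769, -0.001, 0.0, -0.001] rows 2.6
```

View pics/t3.png

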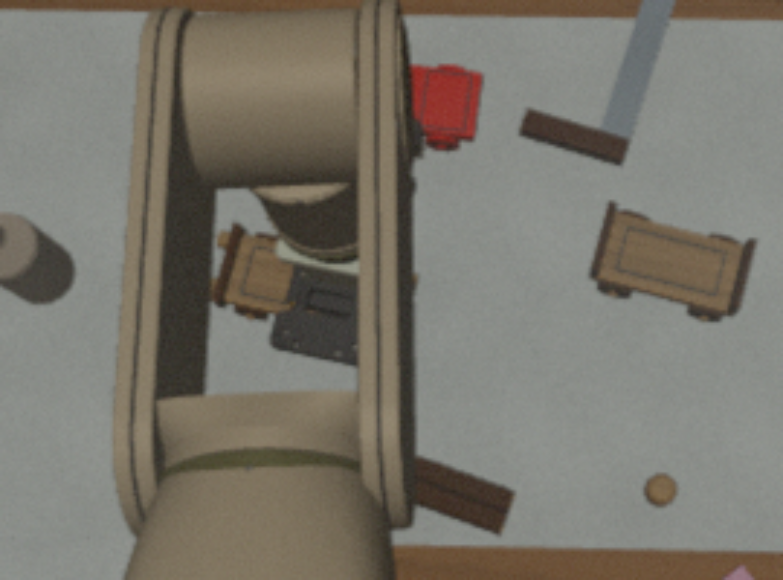

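Emit:
move_arm:
  series:
    - [0.02,0.01,0.3,0,0,0,-1]
    - [0.025,0.015,0.55,0,0,0,-1]
    - [0.03,0.018,0.73,0,0,0,-1]
    - [0.03,0.018,0.73,0,0,0,-1]
    - [0.03,0.018,0.73,0,0,0,-1]
    - [0.03,0.018,0.73,0,0,0,-1]

```text
t: 5.9
tool_pos: [0.6079, 0.0923, 0.0567]
orientation: [2.428, 1.991, 0.003]
force: [-0.1, 0.4, -0.0]
opening: 0.0538
```

```bash
python3 plan.py 30 .6063,.0928,.048,79; python3 - <<'E'
from plant import *
import cv2
c=read_camera("wrist"); cv2.imwrite("pics/w4.png",c["frame"][:,:,::-1])
c=read_camera("scene"); cv2.imwrite("pics/s4.png",cv2.resize(c["frame"][200:320,320:480,::-1],None,fx=4.5,fy=4.5,interpolation=2))
E
```

```text
t 5.9 pos [0.6079 0.0923 0.0567] yaw 78.7 open 0.0538 F [-0.1  0.4 -0. ]
   (0.6063, 0.0928, 0.048, 79.0) row [0.002, -0.017, 0.087, 0.001, -0.0, -0.002] rows 0.3
```

View pics/w4.png

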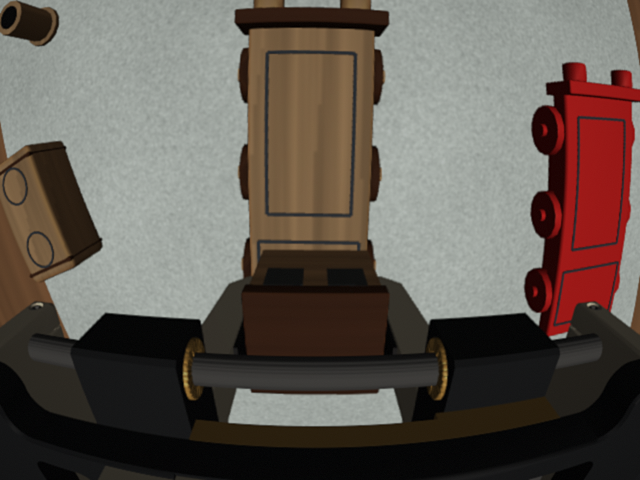

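View pics/s4.png

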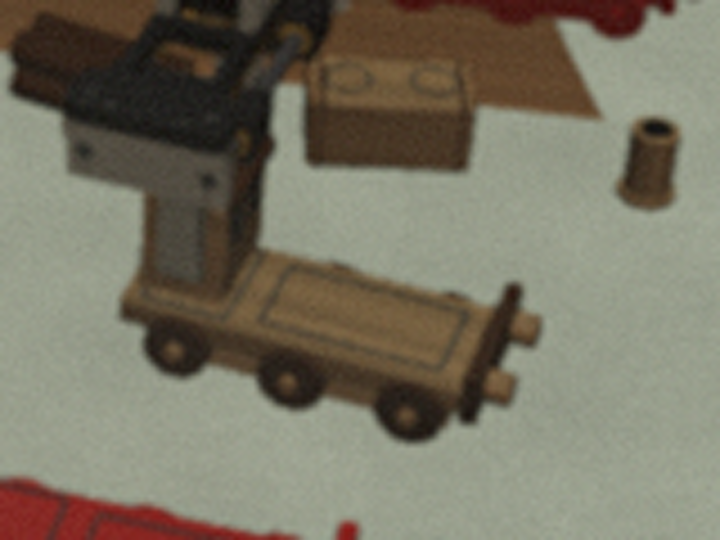

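```bash
python3 - <<'E'
from plant import *
from h import *
c=read_camera("wrist")
for n,L,z in [("boiler out",[(268,52),(355,53),(351,215),(266,213)],.034),("cabfront",[(258,241),(359,243)],.034),("boiler",[(0,162),(64,143),(100,242),(36,277)],.042),("rings",[(15,186),(40,249)],.042)]:
    P=np.array([at(c,p,z,True)[:2] for p in L]);print(n,P.round(4).tolist(),P.mean(0).round(4))
    if len(P)==4: d=P[0]+P[1]-P[2]-P[3]; print(np.degrees(np.arctan2(d[1],d[0])))
E
```

```text
boiler out [[0.6088, 0.2133], [0.6515, 0.2042], [0.634, 0.1219], [0.5904, 0.1317]] [0.6212 0.1678]
77.64932069527954
cabfront [[0.5826, 0.1175], [0.6356, 0.1058]] [0.6091 0.1116]
boiler [[0.4258, 0.2043], [0.4849, 0.1984], [0.4913, 0.1373], [0.427, 0.1248]] [0.4572 0.1662]
93.07831033204495
rings [[0.435, 0.1856], [0.4407, 0.1422]] [0.4378 0.1639]
```

Emit:
move_arm:
  series:
    - [0.005,-0.024,0.03,0,0,0.005,-1]
    - [0.005,-0.024,0.06,0,0,0.005,-1]
    - [0.005,-0.024,0.09,0,0,0.005,-1]
    - [0.005,-0.024,0.09,0,0,0.005,-1]
    - [0.005,-0.024,0.09,0,0,0.005,-1]

```text
t: 6.55
tool_pos: [0.6045, 0.0942, 0.0468]
orientation: [2.444, 1.974, 0.0]
force: [-4.9, 0.6, 10.7]
opening: 0.0538
```

Emit:
move_arm:
  series:
    - [0,0,0,0,0,0,0.3]
    - [0,0,0,0,0,0,0.6]
    - [0,0,0,0,0,0,0.8]
    - [0,0,0,0,0,0,0.8]

```text
t: 6.95
tool_pos: [0.6041, 0.094, 0.0453]
orientation: [-2.444, -1.974, 0.001]
force: [0.1, -0.9, 0.2]
opening: 0.0796
```

Emit:
move_arm:
  series:
    - [0,0,-0.2,0,0,0,0.8]
    - [0,0,-0.5,0,0,0,0.8]
    - [0,0,-0.95,0,0,0,1]
    - [0,0,-0.95,0,0,0,1]

```text
t: 7.35
tool_pos: [0.6087, 0.0943, 0.1483]
orientation: [2.439, 1.97, 0.015]
force: [0.7, -0.2, 0.9]
opening: 0.0917
```

```bash
python3 plan.py 45 .439,.1625,.18,96.5; python3 - <<'E'
from plant import *
import cv2
c=read_camera("wrist"); cv2.imwrite("pics/w5.png",c["frame"][:,:,::-1])
E
```

```text
t 7.35 pos [0.6087 0.0943 0.1483] yaw 77.8 open 0.0917 F [ 0.7 -0.2  0.9]
   (0.439, 0.1625, 0.18, 96.5) row [0.155, -0.899, -0.168, 0.002, -0.0, -0.052] rows 2.1
   (0.439, 0.1625, 0.18, 96.5) row [0.3, -0.863, -0.162, 0.002, -0.0, -0.052] rows 2.1
```

View pics/w5.png

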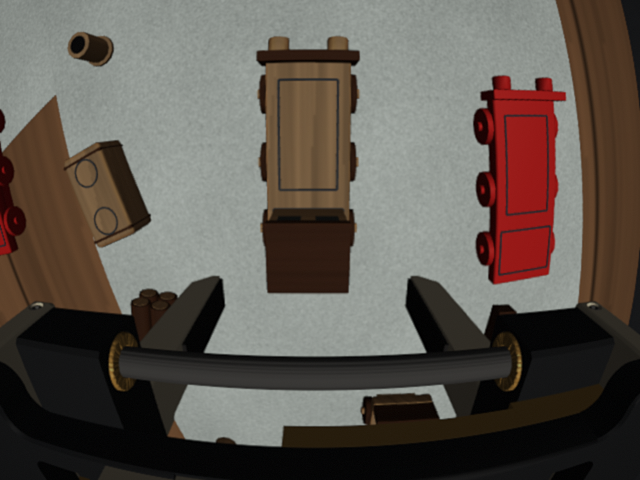

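Emit:
move_arm:
  series:
    - [0.08,-0.45,-0.1,0,0,-0.026,1]
    - [0.155,-0.9,-0.17,0,0,-0.052,1]
    - [0.155,-0.9,-0.17,0,0,-0.052,1]

```text
t: 7.7
tool_pos: [0.5145, 0.1296, 0.1555]
orientation: [-2.267, -2.169, 0.006]
force: [0.8, -0.3, 0.4]
opening: 0.093
```

Emit:
move_arm:
  series:
    - [0.15,-0.43,-0.1,0,0,-0.026,1]
    - [0.3,-0.86,-0.16,0,0,-0.052,1]
    - [0.3,-0.86,-0.16,0,0,-0.052,1]
    - [0.3,-0.86,-0.16,0,0,-0.052,1]

```text
t: 8.1
tool_pos: [0.435, 0.1625, 0.1733]
orientation: [2.09, 2.345, 0.0]
force: [0.4, -0.3, 0.2]
opening: 0.0928
```

```bash
python3 plan.py 45 .439,.1625,.1,96.5 .439,.1625,.008,96.5; python3 - <<'E'
from plant import *
import cv2
c=read_camera("wrist"); cv2.imwrite("pics/w6.png",c["frame"][:,:,::-1])
E
```

```text
t 8.1 pos [0.435  0.1625 0.1733] yaw 96.6 open 0.0928 F [ 0.4 -0.3  0.2]
   (0.439, 0.1625, 0.1, 96.5) row [-0.004, 0.039, 0.733, 0.0, 0.0, 0.0] rows 1.6
   (0.439, 0.1625, 0.008, 96.5) row [0.0, -0.0, 0.46, 0.0, 0.0, 0.0] rows 1.0
   (0.439, 0.1625, 0.008, 96.5) row [0.0, -0.0, 0.46, 0.0, 0.0, 0.0] rows 1.0
```

View pics/w6.png

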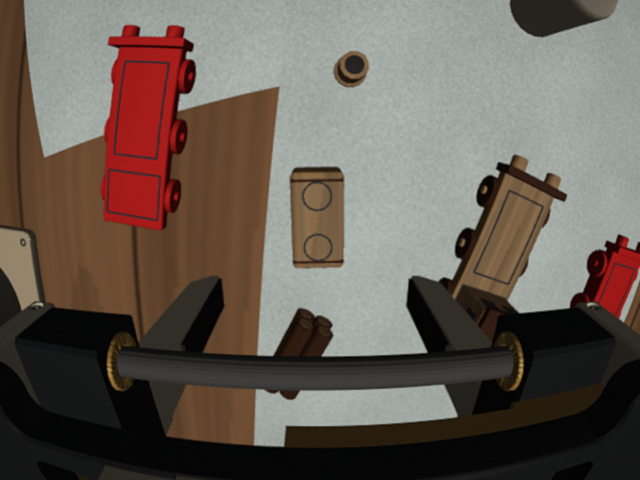

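```bash
python3 - <<'E'
from plant import *
from h import *
c=read_camera("wrist")
for n,L,z in [("boiler",[(291,180),(342,179),(344,265),(294,266)],.042),("rings",[(317,196),(318,247)],.042),("funnel",[(353,65)],.04),("funnelfoot",[(350,71)],.003),("red",[(110,40),(185,48)],.046)]:
    P=np.array([at(c,p,z,True)[:2] for p in L]);print(n,P.round(4).tolist(),P.mean(0).round(4))
    if len(P)==4: d=P[0]+P[1]-P[2]-P[3]; print(np.degrees(np.arctan2(d[1],d[0])))
E
```

```text
boiler [[0.4133, 0.1958], [0.4541, 0.2013], [0.4658, 0.1279], [0.4231, 0.122]] [0.4391 0.1617]
98.32281960705684
rings [[0.4357, 0.185], [0.4416, 0.1416]] [0.4386 0.1633]
funnel [[0.4517, 0.2945]] [0.4517 0.2945]
funnelfoot [[0.4527, 0.2951]] [0.4527 0.2951]
red [[0.2421, 0.3072], [0.3155, 0.2975]] [0.2788 0.3024]
```

Emit:
move_arm:
  series:
    - [-0.004,0.036,0.4,0,0,-0.004,1]
    - [-0.004,0.036,0.8,0,0,-0.004,1]
    - [-0.004,0.036,0.9,0,0,-0.004,1]
    - [-0.004,0.036,0.9,0,0,-0.004,1]

```text
t: 8.6
tool_pos: [0.4376, 0.1614, 0.0816]
orientation: [-2.076, -2.355, 0.007]
force: [-0.4, -0.9, 0.2]
opening: 0.0928
```

```bash
python3 plan.py 45 .4388,.1628,.01,97.3
```

```text
t 8.6 pos [0.4376 0.1614 0.0816] yaw 97.2 open 0.0928 F [-0.4 -0.9  0.2]
   (0.4388, 0.1628, 0.01, 97.3) row [0.013, 0.017, 0.716, -0.002, 0.0, -0.001] rows 1.6
```

Emit:
move_arm:
  series:
    - [0.013,0.015,0.4,0,0,0,1]
    - [0.013,0.015,0.72,0,0,0,1]
    - [0.013,0.015,0.72,0,0,0,1]
    - [0.013,0.015,0.72,0,0,0,1]

```text
t: 9.0
tool_pos: [0.4413, 0.1639, 0.0133]
orientation: [2.076, 2.357, 0.001]
force: [-0.6, -0.5, 0.2]
opening: 0.0929
```

Emit:
move_arm:
  series:
    - [0,0,0,0,0,0,-1]
    - [0,0,0,0,0,0,-1]
    - [0,0,0,0,0,0,-1]
    - [0,0,0,0,0,0,-1]
    - [0,0,0,0,0,0,-1]
    - [0,0,0,0,0,0,-1]

```text
t: 9.6
tool_pos: [0.4401, 0.1638, 0.0117]
orientation: [2.076, 2.358, 0.0]
force: [-0.6, -0.1, 1.3]
opening: 0.0494
```

Emit:
move_arm:
  series:
    - [0,0,-0.15,0,0,0,-1]
    - [0,0,-0.4,0,0,0,-1]
    - [0,0,-0.7,0,0,0,-1]
    - [0,0,-1,0,0,0,-1]
    - [0,0,-1,0,0,0,-1]

```text
t: 10.1
tool_pos: [0.4431, 0.1645, 0.1162]
orientation: [2.073, 2.355, 0.01]
force: [0.5, 0.3, -0.8]
opening: 0.0439
```

```bash
python3 plan.py 25 .55,.168,.13,86 .6214,.1675,.12,77.7
```

```text
t 10.1 pos [0.4431 0.1645 0.1162] yaw 97.3 open 0.0439 F [ 0.5  0.3 -0.8]
   (0.55, 0.168, 0.13, 86.0) row [-0.051, 0.533, -0.065, 0.001, -0.0, 0.031] rows 2.2
   (0.55, 0.168, 0.13, 86.0) row [0.002, 0.535, -0.067, 0.001, -0.001, 0.032] rows 2.2
   (0.6214, 0.1675, 0.12, 77.7) row [0.046, 0.712, 0.101, 0.0, 0.0, 0.046] rows 2.9
```

```bash
python3 - <<'E'
from plant import *
import cv2
c=read_camera("wrist"); cv2.imwrite("pics/w7.png",c["frame"][:,:,::-1])
c=read_camera("scene"); cv2.imwrite("pics/s7.png",cv2.resize(c["frame"][150:310,320:500,::-1],None,fx=3.7,fy=3.7,interpolation=2))
E
```

```text
(no output)
```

View pics/w7.png

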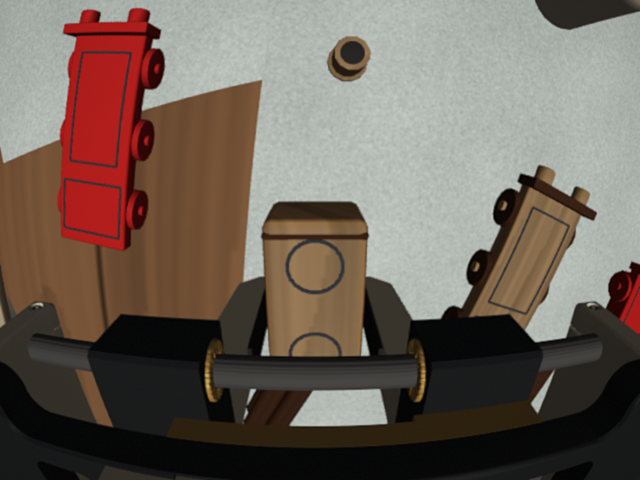

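View pics/s7.png

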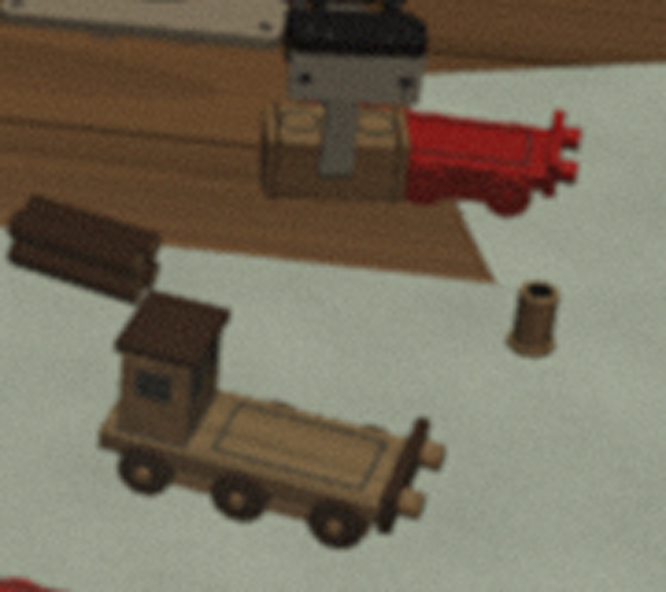

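```bash
python3 - <<'E'
from plant import *
from h import *
c=read_camera("wrist"); s=read_state(); p=np.array(s["tool_pos"]); M=R.from_rotvec(s["orientation"]).as_matrix()
z=p[2]+.028
print(p, M.T@(at(c,(315,266),z,True)-p), [M.T@(at(c,q,z,True)-p) for q in [(263,235),(367,235)]])
E
```

```text
[0.4396126  0.16359227 0.11072977] [ 0.02452353  0.0015869  -0.02800571] [array([ 0.03760193, -0.01898577, -0.02798649]), array([ 0.0376163 ,  0.02214459, -0.02802923])]
```

Emit:
move_arm:
  series:
    - [-0.02,0.25,-0.03,0,0,0.015,-1]
    - [-0.05,0.5,-0.06,0,0,0.03,-1]
    - [-0.05,0.8,-0.1,0,0,0.048,-1]
    - [-0.05,0.96,-0.12,0,0,0.06,-1]
    - [-0.05,0.96,-0.12,0,0,0.06,-1]

```text
t: 10.75
tool_pos: [0.5364, 0.1707, 0.1217]
orientation: [-2.289, -2.15, 0.003]
force: [-0.1, 0.3, -0.6]
opening: 0.0439
```

```bash
python3 plan.py 25 .6214,.1685,.12,77.7
```

```text
t 10.75 pos [0.5364 0.1707 0.1217] yaw 86.4 open 0.0439 F [-0.1  0.3 -0.6]
   (0.6214, 0.1685, 0.12, 77.7) row [0.032, 0.85, 0.015, -0.001, 0.0, 0.048] rows 3.4
```

Emit:
move_arm:
  series:
    - [0.01,0.25,0,0,0,0.014,-1]
    - [0.02,0.5,0,0,0,0.028,-1]
    - [0.022,0.75,0.01,0,0,0.042,-1]
    - [0.022,0.85,0.02,0,0,0.048,-1]
    - [0.022,0.85,0.02,0,0,0.048,-1]
    - [0.022,0.85,0.02,0,0,0.048,-1]

```text
t: 11.35
tool_pos: [0.6194, 0.1679, 0.1205]
orientation: [-2.442, -1.975, 0.003]
force: [-0.7, 0.5, -0.9]
opening: 0.0439
```

```bash
python3 plan.py 25 .6214,.1675,.06,77.7;python3 - <<'E'
from plant import *
import cv2
c=read_camera("wrist"); cv2.imwrite("pics/w8.png",c["frame"][:,:,::-1])
c=read_camera("scene"); cv2.imwrite("pics/s8.png",cv2.resize(c["frame"][150:310,320:500,::-1],None,fx=3.7,fy=3.7,interpolation=2))
E
```

```text
t 11.35 pos [0.6194 0.1679 0.1205] yaw 77.9 open 0.0439 F [-0.7  0.5 -0.9]
   (0.6214, 0.1675, 0.06, 77.7) row [0.001, 0.022, 0.605, -0.001, 0.0, 0.001] rows 2.4
```

View pics/s8.png

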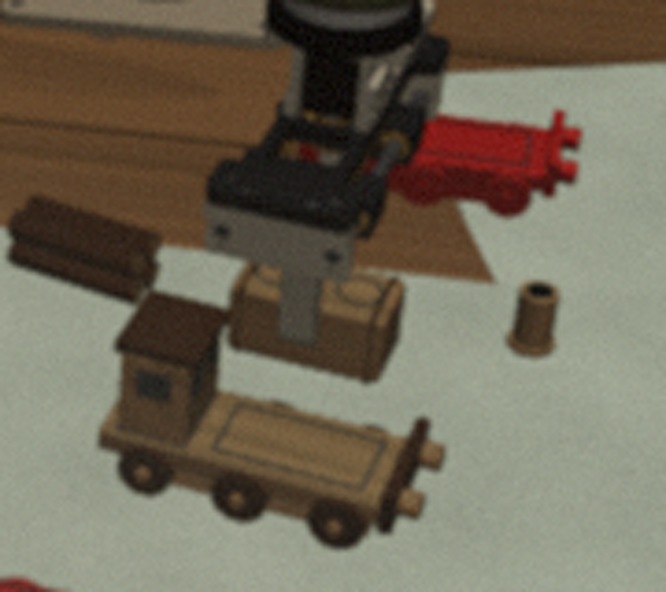

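View pics/w8.png

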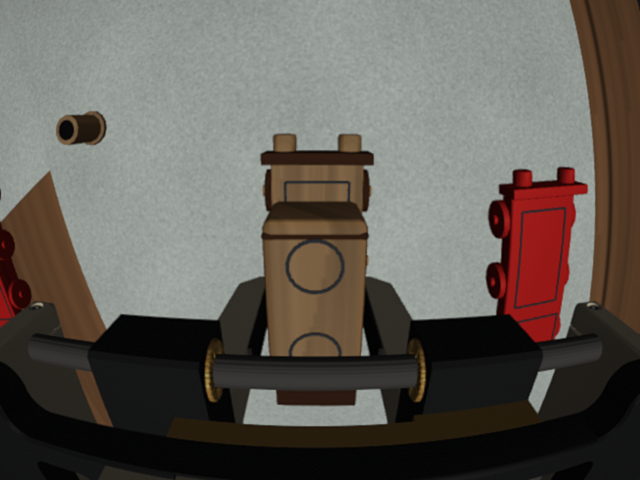

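```bash
python3 - <<'E'
from plant import *
from h import *
c=read_camera("wrist")
s=read_state(); p=np.array(s["tool_pos"]); M=R.from_rotvec(s["orientation"]).as_matrix()
for q in [(285,183),(349,182)]: print((M.T@(at(c,q,.034,True)-p))[:2])
z=p[2]+.028
for q in [(263,235),(367,235)]: print((M.T@(at(c,q,z,True)-p))[:2])
for q in [(278,203),(350,203)]: print((M.T@(at(c,q,p[2]-.014,True)-p))[:2])
E
```

```text
[ 0.04051693 -0.01998282]
[0.04129809 0.02419605]
[ 0.0380244  -0.01973258]
[0.03807674 0.0209474 ]
[ 0.04190668 -0.01772908]
[0.04194772 0.01802158]
```

Emit:
move_arm:
  series:
    - [-0.005,0.018,0.25,0,0,0,-1]
    - [-0.005,0.018,0.45,0,0,0,-1]
    - [-0.005,0.018,0.6,0,0,0,-1]
    - [-0.005,0.018,0.64,0,0,0,-1]
    - [-0.005,0.018,0.64,0,0,0,-1]

```text
t: 12.0
tool_pos: [0.6219, 0.1671, 0.0571]
orientation: [-2.443, -1.974, 0.002]
force: [0.2, 0.2, -0.8]
opening: 0.0434
```

```bash
python3 plan.py 25 .6214,.1675,.05,77.7;python3 - <<'E'
from plant import *
import cv2
c=read_camera("wrist"); cv2.imwrite("pics/w9.png",c["frame"][:,:,::-1])
c=read_camera("scene"); cv2.imwrite("pics/s9.png",cv2.resize(c["frame"][150:310,320:500,::-1],None,fx=3.7,fy=3.7,interpolation=2))
E
```

```text
t 12.0 pos [0.6219 0.1671 0.0571] yaw 77.9 open 0.0434 F [ 0.2  0.2 -0.8]
   (0.6214, 0.1675, 0.05, 77.7) row [0.003, -0.006, 0.071, -0.0, 0.0, 0.001] rows 0.3
```

View pics/s9.png

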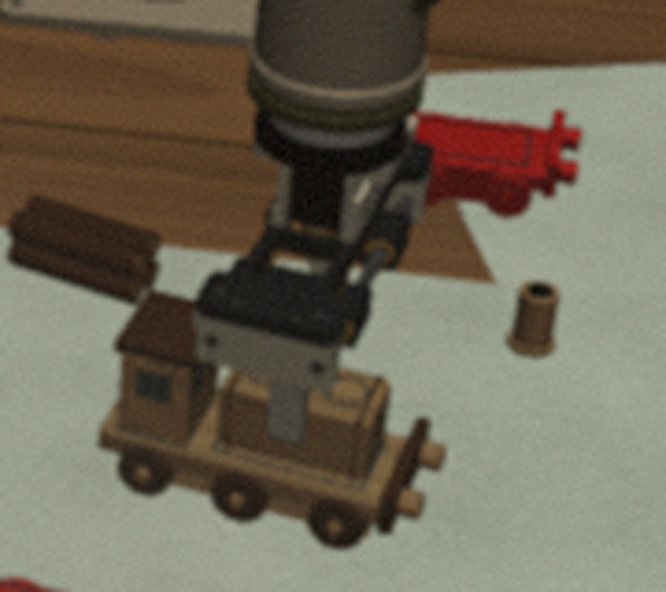

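Good. Lower in small steps to contact.

Emit:
move_arm:
  series:
    - [0,0,0.04,0,0,0,-1]
    - [0,0,0.06,0,0,0,-1]
    - [0,0,0.08,0,0,0,-1]
    - [0,0,0.08,0,0,0,-1]
    - [0,0,0.08,0,0,0,-1]

```text
t: 12.6
tool_pos: [0.6237, 0.1673, 0.0532]
orientation: [2.443, 1.973, 0.003]
force: [-9.1, -1.8, 18.3]
opening: 0.0444
```

Emit:
move_arm:
  series:
    - [0,0,-0.02,0,0,0,-1]
    - [0,0,-0.03,0,0,0,-1]
    - [0,0,-0.03,0,0,0,-1]

```text
t: 12.9
tool_pos: [0.6231, 0.1671, 0.0533]
orientation: [2.444, 1.973, 0.001]
force: [-1.4, 0.3, 6.3]
opening: 0.0438
```

```bash
python3 plan.py 25 .6214,.1675,.05,77.7;python3 - <<'E'
from plant import *
import cv2
c=read_camera("wrist"); cv2.imwrite("pics/w10.png",c["frame"][:,:,::-1])
c=read_camera("scene"); cv2.imwrite("pics/s10.png",cv2.resize(c["frame"][220:310,330:450,::-1],None,fx=6,fy=6,interpolation=2))
E
```

```text
t 12.9 pos [0.6231 0.1671 0.0533] yaw 77.8 open 0.0438 F [-1.4  0.3  6.3]
   (0.6214, 0.1675, 0.05, 77.7) row [0.0, -0.017, 0.033, 0.0, -0.0, 0.001] rows 0.1
```

View pics/s10.png

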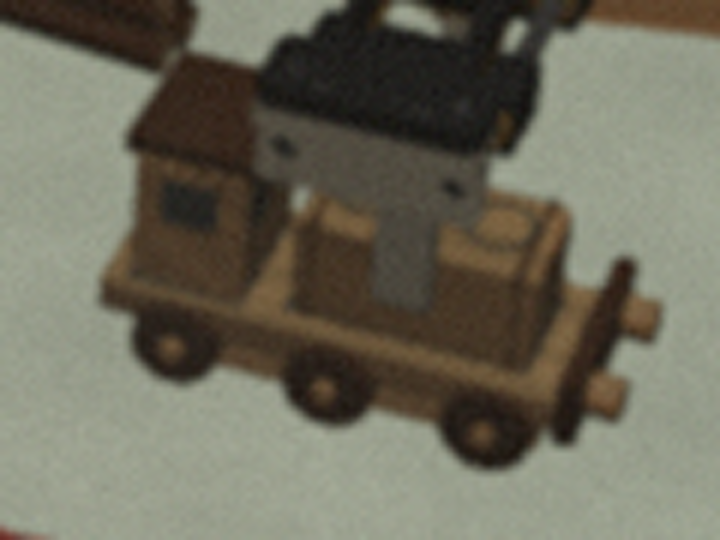

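View pics/w10.png

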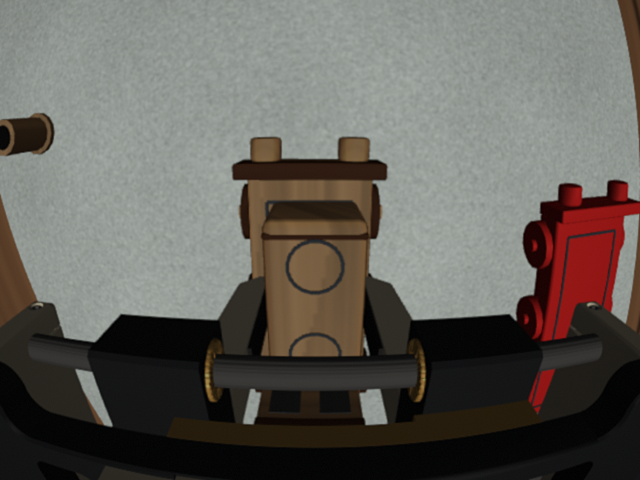

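Emit:
move_arm:
  series:
    - [0,-0.01,0,0,0,0,0.2]
    - [0,-0.01,0,0,0,0,0.5]
    - [0,-0.01,0,0,0,0,0.6]
    - [0,-0.01,0,0,0,0,0.6]

```text
t: 13.4
tool_pos: [0.6214, 0.1672, 0.0523]
orientation: [-2.444, -1.973, 0.001]
force: [0.4, -0.6, -0.1]
opening: 0.0713
```

Emit:
move_arm:
  series:
    - [0,0,-0.2,0,0,0,0.6]
    - [0,0,-0.5,0,0,0,0.8]
    - [0,0,-0.95,0,0,0,1]
    - [0,0,-0.95,0,0,0,1]

```text
t: 13.8
tool_pos: [0.6259, 0.1681, 0.1557]
orientation: [2.44, 1.97, 0.016]
force: [1.2, 0.3, 1.4]
opening: 0.0915
```

```bash
python3 plan.py 45 .53,.07,.2,75 .4345,.012,.19,70.6;python3 - <<'E'
from plant import *
import cv2
c=read_camera("wrist"); cv2.imwrite("pics/w11.png",c["frame"][:,:,::-1])
E
```

```text
t 13.8 pos [0.6259 0.1681 0.1557] yaw 77.8 open 0.0915 F [1.2 0.3 1.4]
   (0.53, 0.07, 0.2, 75.0) row [-0.579, -0.363, -0.228, 0.002, -0.001, 0.008] rows 1.6
   (0.53, 0.07, 0.2, 75.0) row [-0.589, -0.35, -0.224, 0.001, -0.001, 0.008] rows 1.6
   (0.4345, 0.012, 0.19, 70.6) row [-0.808, -0.772, 0.101, 0.0, 0.0, 0.024] rows 2.5
```

View pics/w11.png

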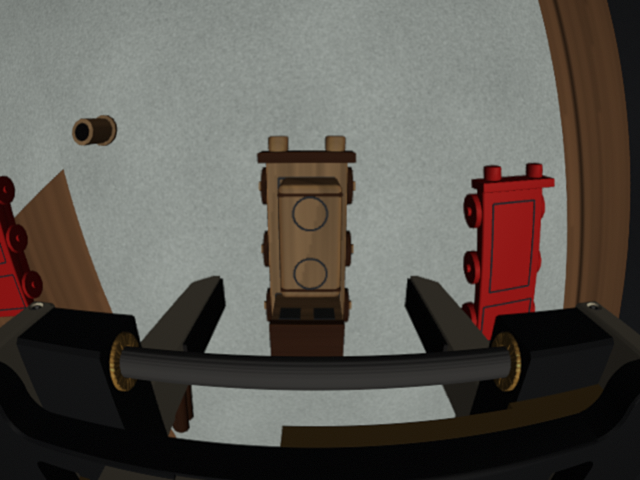

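```bash
python3 - <<'E'
from plant import *
from h import *
c=read_camera("wrist")
for q in [(310,214),(310,273)]: print(at(c,q,.076,True))
E
```

```text
[0.62736646 0.18912725 0.076     ]
[0.61823286 0.14731201 0.076     ]
```

Emit:
move_arm:
  series:
    - [0,-0.1,-0.4,0,0,0.003,1]
    - [-0.4,-0.4,-0.45,0,0,0.01,1]
    - [-0.8,-0.7,-0.45,0,0,0.016,1]
    - [-1,-0.72,-0.45,0,0,0.016,1]
    - [-1,-0.72,-0.45,0,0,0.016,1]

```text
t: 14.4
tool_pos: [0.528, 0.0827, 0.1906]
orientation: [-2.494, -1.908, 0.005]
force: [0.1, -0.5, 0.2]
opening: 0.0932
```

```bash
python3 plan.py 45 .4345,.012,.17,70.6
```

```text
t 14.4 pos [0.528  0.0827 0.1906] yaw 74.8 open 0.0932 F [ 0.1 -0.5  0.2]
   (0.4345, 0.012, 0.17, 70.6) row [-0.463, -0.358, 0.105, -0.0, 0.0, 0.012] rows 1.3
   (0.4345, 0.012, 0.17, 70.6) row [-0.476, -0.341, 0.105, -0.001, 0.001, 0.012] rows 1.3
```

Emit:
move_arm:
  series:
    - [-0.45,-0.35,0.1,0,0,0.012,1]
    - [-0.92,-0.71,0.2,0,0,0.024,1]
    - [-0.92,-0.71,0.2,0,0,0.024,1]
    - [-0.92,-0.71,0.2,0,0,0.024,1]
    - [-0.92,-0.71,0.2,0,0,0.024,1]

```text
t: 14.9
tool_pos: [0.4384, 0.0147, 0.1725]
orientation: [-2.563, -1.816, -0.001]
force: [-0.1, 0.2, -0.2]
opening: 0.0931
```

```bash
python3 plan.py 45 .4345,.012,.09,70.6 .4345,.012,.012,70.6;python3 - <<'E'
from plant import *
import cv2
c=read_camera("wrist"); cv2.imwrite("pics/w12.png",c["frame"][:,:,::-1])
E
```

```text
t 14.9 pos [0.4384 0.0147 0.1725] yaw 70.6 open 0.0931 F [-0.1  0.2 -0.2]
   (0.4345, 0.012, 0.09, 70.6) row [-0.039, -0.028, 0.825, 0.0, -0.0, 0.0] rows 1.8
   (0.4345, 0.012, 0.012, 70.6) row [-0.001, -0.0, 0.78, 0.0, -0.0, 0.0] rows 1.7
```

View pics/w12.png

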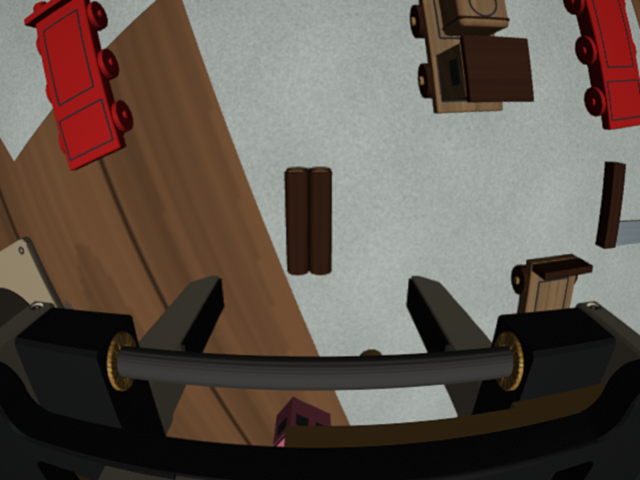

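```bash
python3 - <<'E'
from plant import *
from h import *
c=read_camera("wrist")
P=np.array([at(c,q,.032,True)[:2] for q in [(286,172),(331,172),(331,270),(287,270)]]);print(P,P.mean(0))
d=P[0]+P[1]-P[2]-P[3]; print(np.degrees(np.arctan2(d[1],d[0])))
E
```

```text
[[ 0.43110425  0.06197069]
 [ 0.46636717  0.04955012]
 [ 0.43850414 -0.03315605]
 [ 0.40139967 -0.0201932 ]] [0.43434381 0.01454289]
70.75235080116012
```

Emit:
move_arm:
  series:
    - [-0.038,-0.028,0.4,0,0,0,1]
    - [-0.038,-0.028,0.83,0,0,0,1]
    - [-0.038,-0.028,0.83,0,0,0,1]
    - [-0.038,-0.028,0.83,0,0,0,1]

```text
t: 15.4
tool_pos: [0.4338, 0.0122, 0.0899]
orientation: [-2.561, -1.817, 0.002]
force: [-0.2, 0.6, 0.6]
opening: 0.0929
```

```bash
python3 plan.py 45 .4345,.0125,.012,70.6
```

```text
t 15.4 pos [0.4338 0.0122 0.0899] yaw 70.7 open 0.0929 F [-0.2  0.6  0.6]
   (0.4345, 0.0125, 0.012, 70.6) row [0.005, 0.007, 0.779, -0.001, 0.0, 0.001] rows 1.7
```

Emit:
move_arm:
  series:
    - [0.006,0.006,0.4,0,0,0,1]
    - [0.006,0.006,0.78,0,0,0,1]
    - [0.006,0.006,0.78,0,0,0,1]
    - [0.006,0.006,0.78,0,0,0,0.3]

```text
t: 15.8
tool_pos: [0.436, 0.0121, 0.0137]
orientation: [2.563, 1.816, 0.001]
force: [0.7, -0.6, 0.4]
opening: 0.0888
```

Emit:
move_arm:
  series:
    - [0,0,0,0,0,0,-1]
    - [0,0,0,0,0,0,-1]
    - [0,0,0,0,0,0,-1]
    - [0,0,0,0,0,0,-1]
    - [0,0,0,0,0,0,-1]
    - [0,0,0,0,0,0,-1]
    - [0,0,0,0,0,0,-1]
    - [0,0,0,0,0,0,-1]

```text
t: 16.6
tool_pos: [0.4345, 0.012, 0.0116]
orientation: [-2.563, -1.816, 0.0]
force: [-1.7, 0.5, 1.2]
opening: 0.039
```

Emit:
move_arm:
  series:
    - [0,0,-0.1,0,0,0,-1]
    - [0,0,-0.3,0,0,0,-1]
    - [0,0,-0.6,0,0,0,-1]
    - [0,0,-1,0,0,0,-1]
    - [0,0,-1,0,0,0,-1]

```text
t: 17.1
tool_pos: [0.4386, 0.0116, 0.118]
orientation: [2.558, 1.813, 0.012]
force: [0.1, -0.1, -0.4]
opening: 0.0396
```

```bash
python3 plan.py 25 .55,-.08,.16,74 .6465,-.1695,.15,76.3;python3 - <<'E'
from plant import *
import cv2
c=read_camera("wrist"); cv2.imwrite("pics/w13.png",c["frame"][:,:,::-1])
E
```

```text
t 17.1 pos [0.4386 0.0116 0.118 ] yaw 70.6 open 0.0396 F [ 0.1 -0.1 -0.4]
   (0.55, -0.08, 0.16, 74.0) row [-0.247, 0.679, -0.204, 0.002, -0.0, -0.009] rows 3.0
   (0.55, -0.08, 0.16, 74.0) row [-0.266, 0.671, -0.209, 0.001, -0.001, -0.01] rows 3.0
   (0.6465, -0.1695, 0.15, 76.3) row [-0.298, 0.587, 0.051, 0.0, 0.0, -0.006] rows 2.6
   (0.6465, -0.1695, 0.15, 76.3) row [-0.309, 0.581, 0.05, 0.0, 0.0, -0.006] rows 2.6
```

View pics/w13.png

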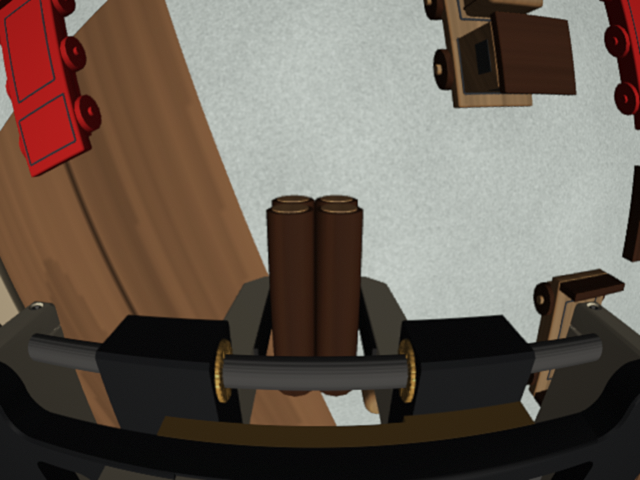

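Emit:
move_arm:
  series:
    - [-0.1,0.25,-0.1,0,0,-0.005,-1]
    - [-0.2,0.5,-0.2,0,0,-0.009,-1]
    - [-0.3,0.75,-0.3,0,0,-0.012,-1]
    - [-0.38,1,-0.35,0,0,-0.015,-1]
    - [-0.38,1,-0.35,0,0,-0.015,-1]

```text
t: 17.65
tool_pos: [0.5178, -0.0588, 0.1463]
orientation: [2.521, 1.874, -0.0]
force: [-0.7, 0.4, -0.7]
opening: 0.0394
```

```bash
python3 plan.py 25 .6465,-.1695,.15,76.3;
```

```text
t 17.65 pos [ 0.5178 -0.0588  0.1463] yaw 73.3 open 0.0394 F [-0.7  0.4 -0.7]
   (0.6465, -0.1695, 0.15, 76.3) row [-0.345, 0.776, -0.018, 0.0, 0.0, -0.008] rows 3.4
   (0.6465, -0.1695, 0.15, 76.3) row [-0.364, 0.766, -0.017, 0.0, 0.0, -0.009] rows 3.4
```

Emit:
move_arm:
  series:
    - [-0.11,0.25,0,0,0,-0.003,-1]
    - [-0.22,0.5,0,0,0,-0.005,-1]
    - [-0.345,0.776,-0.02,0,0,-0.008,-1]
    - [-0.345,0.776,-0.02,0,0,-0.008,-1]

```text
t: 18.05
tool_pos: [0.5812, -0.1137, 0.1471]
orientation: [-2.496, -1.906, 0.002]
force: [-1.0, 0.3, -0.3]
opening: 0.0395
```

Emit:
move_arm:
  series:
    - [-0.11,0.25,0,0,0,-0.003,-1]
    - [-0.23,0.5,0,0,0,-0.005,-1]
    - [-0.364,0.766,-0.02,0,0,-0.009,-1]
    - [-0.364,0.766,-0.02,0,0,-0.009,-1]
    - [-0.364,0.766,-0.02,0,0,-0.009,-1]

```text
t: 18.55
tool_pos: [0.644, -0.1667, 0.1491]
orientation: [-2.467, -1.941, 0.002]
force: [-0.5, 0.2, -0.9]
opening: 0.0393
```

```bash
python3 plan.py 25 .6465,-.1695,.08,76.3;python3 - <<'E'
from plant import *
import cv2
c=read_camera("wrist"); cv2.imwrite("pics/w14.png",c["frame"][:,:,::-1])
c=read_camera("scene"); cv2.imwrite("pics/s14.png",cv2.resize(c["frame"][160:310,150:350,::-1],None,fx=3.7,fy=3.7,interpolation=2))
E
```

```text
t 18.55 pos [ 0.644  -0.1667  0.1491] yaw 76.4 open 0.0393 F [-0.5  0.2 -0.9]
   (0.6465, -0.1695, 0.08, 76.3) row [-0.022, 0.033, 0.691, -0.001, -0.0, 0.0] rows 2.8
```

View pics/w14.png

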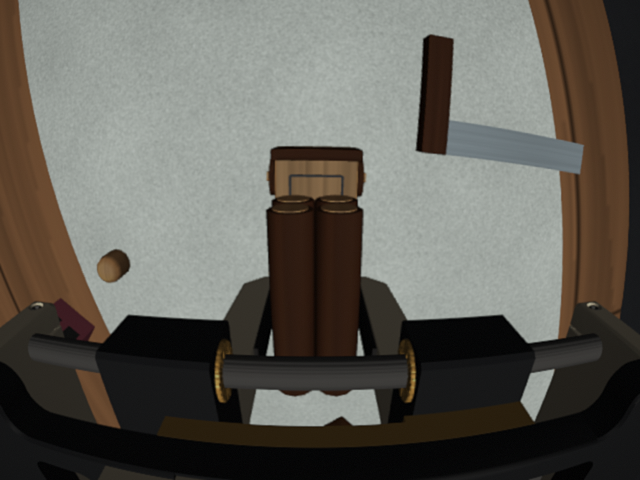

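View pics/s14.png

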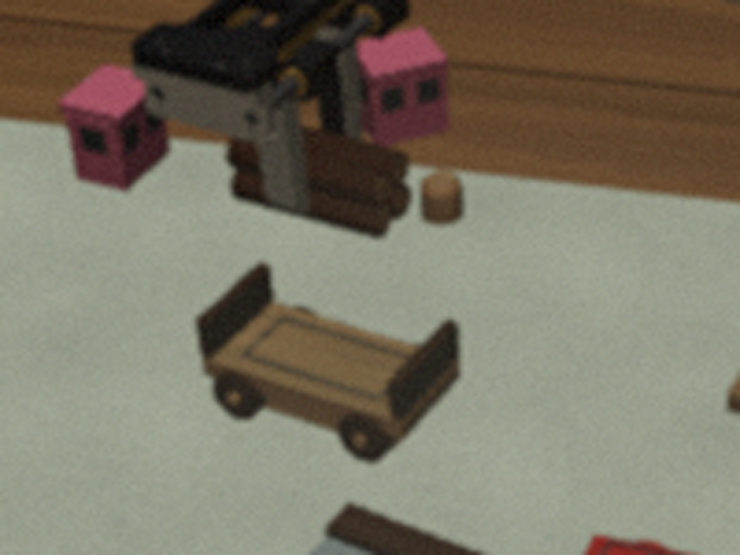

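```bash
python3 - <<'E'
from plant import *
from h import *
c=read_camera("wrist")
s=read_state(); p=np.array(s["tool_pos"]); M=R.from_rotvec(s["orientation"]).as_matrix()
f=lambda q,z:(M.T@(at(c,q,z,True)-p))[:2].round(4)
b=p[2]-.012
print("outline front corners",f((290,176),.034),f((343,176),.034))
print("top front",f((291,211),b+.04),f((339,210),b+.04), "sides",f((268,213),b+.03),f((362,213),b+.03))
print("top mid ends", f((292,203),b+.03))
print("lower front", f((315,197),b+.01))
print("rear lower", f((315,392),b+.04))
E
```

```text
outline front corners [ 0.0416 -0.0183] [0.0417 0.0222]
top front [ 0.0477 -0.0085] [0.0482 0.0098] sides [ 0.0446 -0.0187] [0.0446 0.02  ]
top mid ends [ 0.0488 -0.0087]
lower front [0.0474 0.0007]
rear lower [-0.0403  0.0008]
```

Emit:
move_arm:
  series:
    - [-0.058,0.02,0.2,0,0,0,-1]
    - [-0.058,0.02,0.45,0,0,0,-1]
    - [-0.058,0.02,0.7,0,0,0,-1]
    - [-0.058,0.02,0.85,0,0,0,-1]
    - [-0.058,0.02,0.85,0,0,0,-1]
    - [-0.058,0.02,0.85,0,0,0,-1]

```text
t: 19.3
tool_pos: [0.6458, -0.1734, 0.0663]
orientation: [2.468, 1.943, 0.0]
force: [0.3, -0.1, -1.3]
opening: 0.0396
```

```bash
python3 plan.py 25 .6455,-.174,.05,76.3;python3 - <<'E'
from plant import *
import cv2
c=read_camera("wrist"); cv2.imwrite("pics/w15.png",c["frame"][:,:,::-1])
c=read_camera("scene"); cv2.imwrite("pics/s15.png",cv2.resize(c["frame"][160:310,150:350,::-1],None,fx=3.7,fy=3.7,interpolation=2))
E
```

```text
t 19.3 pos [ 0.6458 -0.1734  0.0663] yaw 76.4 open 0.0396 F [ 0.3 -0.1 -1.3]
   (0.6455, -0.174, 0.05, 76.3) row [-0.007, -0.002, 0.163, 0.0, -0.0, 0.001] rows 0.7
```

View pics/w15.png

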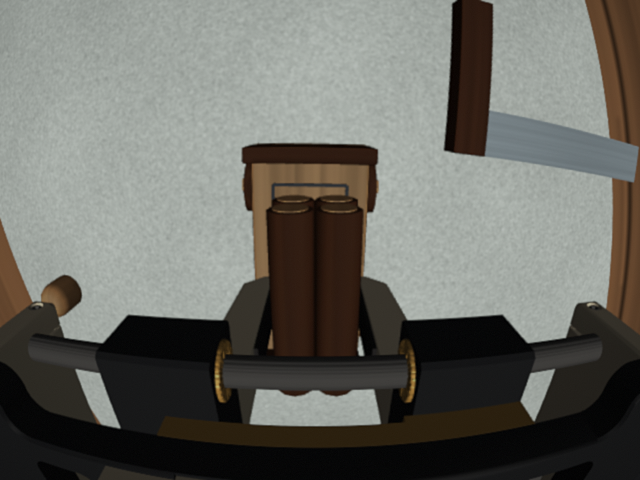

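View pics/s15.png

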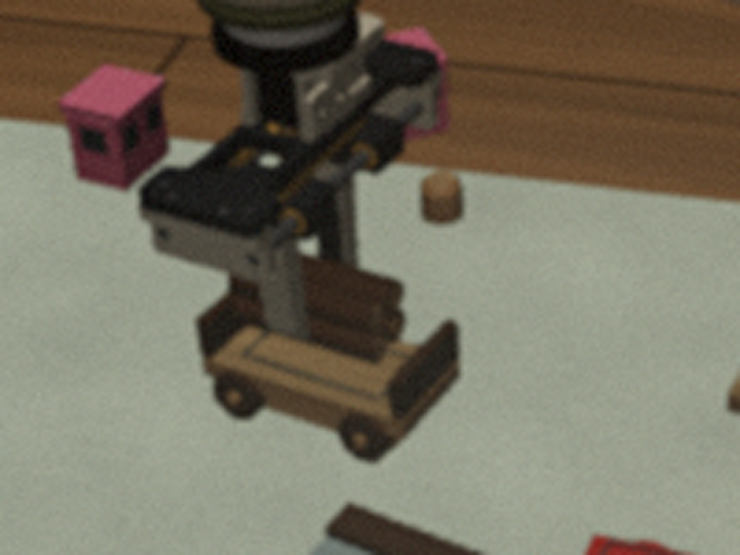

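Aligned. Check the outline offset once more, then lower.

```bash
python3 - <<'E'
from plant import *
from h import *
c=read_camera("wrist")
s=read_state(); p=np.array(s["tool_pos"]); M=R.from_rotvec(s["orientation"]).as_matrix()
f=lambda q,z:(M.T@(at(c,q,z,True)-p))[:2].round(4)
print("outline",f((273,185),.034),f((347,185),.034),"board",f((245,163),.06),f((377,163),.06))
E
```

```text
outline [ 0.048  -0.0221] [0.048  0.0183] board [ 0.0629 -0.0324] [0.0629 0.0301]
```

Emit:
move_arm:
  series:
    - [0,0.005,0.08,0,0,0,-1]
    - [0,0.005,0.13,0,0,0,-1]
    - [0,0.005,0.18,0,0,0,-1]
    - [0,0.005,0.2,0,0,0,-1]
    - [0,0.005,0.2,0,0,0,-1]

```text
t: 19.95
tool_pos: [0.6461, -0.1737, 0.0456]
orientation: [-2.468, -1.943, 0.001]
force: [-1.4, 0.6, 2.5]
opening: 0.0396
```

Emit:
move_arm:
  series:
    - [0,-0.015,0.005,0,0,0,-1]
    - [0,-0.015,0.005,0,0,0,-1]
    - [0,-0.015,0,0,0,0,0]
    - [0,-0.015,0,0,0,0,0.4]
    - [0,-0.015,0,0,0,0,0.5]
    - [0,-0.015,0,0,0,0,0.5]

```text
t: 20.55
tool_pos: [0.6444, -0.1733, 0.0452]
orientation: [-2.468, -1.942, 0.001]
force: [-0.1, -0.6, 0.3]
opening: 0.0658
```

Emit:
move_arm:
  series:
    - [0,0,-0.2,0,0,0,0.5]
    - [0,0,-0.5,0,0,0,0.5]
    - [0,0,-1,0,0,0,0.5]
    - [0,0,-1,0,0,0,0.5]

```text
t: 20.95
tool_pos: [0.6491, -0.1749, 0.1547]
orientation: [2.46, 1.936, 0.011]
force: [1.4, -0.5, 1.4]
opening: 0.0697
```

```bash
python3 plan.py 45 .53,-.16,.17,88 .443,-.1625,.12,90;python3 - <<'E'
from plant import *
import cv2
c=read_camera("wrist"); cv2.imwrite("pics/w16.png",c["frame"][:,:,::-1])
E
```

```text
t 20.95 pos [ 0.6491 -0.1749  0.1547] yaw 76.4 open 0.0697 F [ 1.4 -0.5  1.4]
   (0.53, -0.16, 0.17, 88.0) row [-0.068, -0.596, -0.084, 0.002, 0.0, -0.032] rows 1.3
   (0.53, -0.16, 0.17, 88.0) row [-0.007, -0.599, -0.08, 0.002, 0.001, -0.032] rows 1.3
   (0.443, -0.1625, 0.12, 90.0) row [-0.057, -0.869, 0.5, -0.0, -0.0, -0.012] rows 2.2
```

View pics/w16.png

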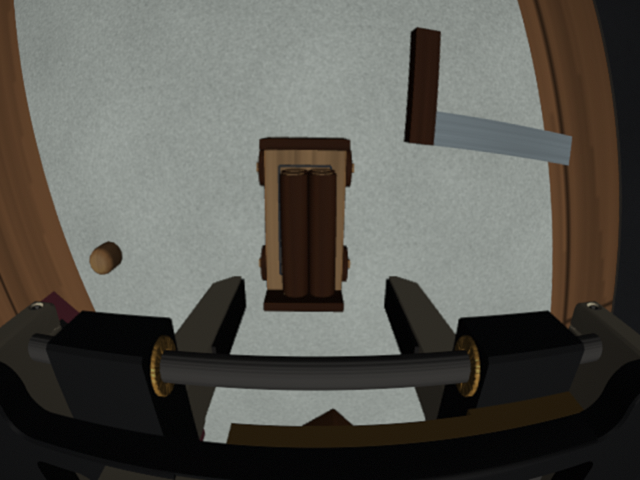

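Emit:
move_arm:
  series:
    - [-0.04,-0.4,-0.08,0,0,-0.02,0.3]
    - [-0.07,-0.8,-0.16,0,0,-0.05,0.3]
    - [-0.07,-1,-0.16,0,0,-0.064,0.3]
    - [-0.07,-1,-0.16,0,0,-0.064,0.3]

```text
t: 21.4
tool_pos: [0.5436, -0.1561, 0.1605]
orientation: [-2.259, -2.18, 0.002]
force: [0.5, 0.1, -1.0]
opening: 0.0604
```

```bash
python3 plan.py 45 .443,-.1625,.12,90
```

```text
t 21.4 pos [ 0.5436 -0.1561  0.1605] yaw 88.0 open 0.0604 F [ 0.5  0.1 -1. ]
   (0.443, -0.1625, 0.12, 90.0) row [-0.05, -0.501, 0.204, -0.0, -0.0, -0.006] rows 1.2
   (0.443, -0.1625, 0.12, 90.0) row [-0.041, -0.502, 0.203, -0.001, -0.0, -0.005] rows 1.2
```

Emit:
move_arm:
  series:
    - [-0.05,-0.5,0.2,0,0,-0.006,0.3]
    - [-0.1,-1,0.4,0,0,-0.011,0.3]
    - [-0.1,-1,0.4,0,0,-0.011,0.3]
    - [-0.1,-1,0.4,0,0,-0.011,0.3]
    - [-0.1,-1,0.4,0,0,-0.011,0.3]

```text
t: 21.9
tool_pos: [0.4475, -0.1637, 0.1227]
orientation: [2.223, 2.217, 0.002]
force: [-0.5, 0.6, 0.1]
opening: 0.06
```

```bash
python3 plan.py 45 .443,-.1625,.06,90;python3 - <<'E'
from plant import *
import cv2
c=read_camera("wrist"); cv2.imwrite("pics/w17.png",c["frame"][:,:,::-1])
E
```

```text
t 21.9 pos [ 0.4475 -0.1637  0.1227] yaw 89.8 open 0.06 F [-0.5  0.6  0.1]
   (0.443, -0.1625, 0.06, 90.0) row [0.013, -0.046, 0.627, 0.001, 0.0, -0.001] rows 1.4
```

View pics/w17.png

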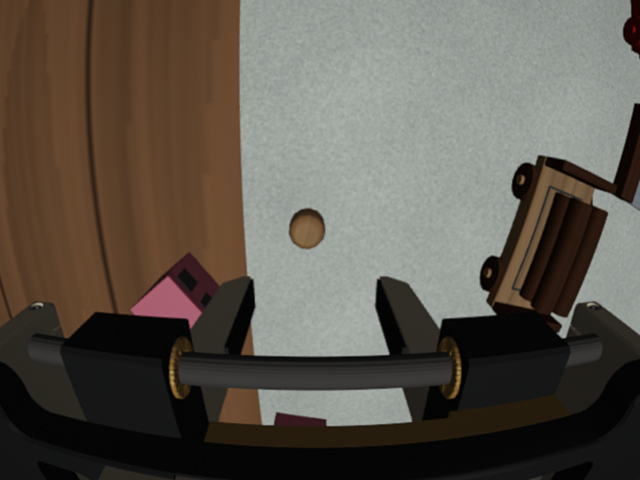

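```bash
python3 - <<'E'
from plant import *
from h import *
c=read_camera("wrist")
for z in(.012,.02): print(at(c,(307,228.5),z,True))
E
python3 plan.py 45 .4428,-.1625,.06,90 .4428,-.1625,.004,90
```

```text
[ 0.44306401 -0.16284969  0.012     ]
[ 0.44320958 -0.16056833  0.02      ]
t 22.0 pos [ 0.448  -0.1637  0.1232] yaw 89.9 open 0.0602 F [-0.5 -0.1 -0.5]
   (0.4428, -0.1625, 0.06, 90.0) row [0.013, -0.054, 0.632, 0.001, 0.0, -0.001] rows 1.4
   (0.4428, -0.1625, 0.004, 90.0) row [0.001, 0.001, 0.56, -0.0, 0.0, 0.0] rows 1.2
```

Emit:
move_arm:
  series:
    - [0.013,-0.05,0.35,0,0,0,0.3]
    - [0.013,-0.05,0.73,0,0,0,0.3]
    - [0.013,-0.05,0.83,0,0,0,0.3]
    - [0.013,-0.05,0.83,0,0,0,0.3]
    - [0.013,-0.05,0.83,0,0,0,0.3]
    - [0.013,-0.05,0.83,0,0,0,0.3]

```text
t: 22.6
tool_pos: [0.4426, -0.1626, 0.0409]
orientation: [2.221, 2.217, 0.002]
force: [-0.5, -0.0, 0.5]
opening: 0.0605
```

```bash
python3 plan.py 45 .4430,-.162,.004,90
```

```text
t 22.6 pos [ 0.4426 -0.1626  0.0409] yaw 89.9 open 0.0605 F [-0.5 -0.   0.5]
   (0.443, -0.162, 0.004, 90.0) row [0.007, 0.003, 0.369, 0.001, 0.001, -0.001] rows 0.8
```

Emit:
move_arm:
  series:
    - [0.006,0.003,0.2,0,0,0,0.3]
    - [0.006,0.003,0.37,0,0,0,0.3]
    - [0.006,0.003,0.37,0,0,0,0.3]
    - [0.006,0.003,0.37,0,0,0,0.3]

```text
t: 23.0
tool_pos: [0.4417, -0.1615, 0.0028]
orientation: [2.223, 2.219, 0.001]
force: [-0.9, -0.4, 0.1]
opening: 0.0603
```

Emit:
move_arm:
  series:
    - [0,0,0,0,0,0,-1]
    - [0,0,0,0,0,0,-1]
    - [0,0,0,0,0,0,-1]
    - [0,0,0,0,0,0,-1]
    - [0,0,0,0,0,0,-1]
    - [0,0,0,0,0,0,-1]
    - [0,0,0,0,0,0,-1]
    - [0,0,0,0,0,0,-1]
  squeeze: 12

```text
t: 23.8
tool_pos: [0.4411, -0.1613, 0.0019]
orientation: [2.223, 2.219, 0.0]
force: [-0.9, 0.7, 4.5]
opening: 0.0277
```

```bash
python3 plan.py 45 .4430,-.162,.12,90;python3 - <<'E'
from plant import *
import cv2
c=read_camera("wrist"); cv2.imwrite("pics/w18.png",c["frame"][:,:,::-1])
E
```

```text
t 23.8 pos [ 0.4411 -0.1613  0.0019] yaw 89.9 open 0.0277 F [-0.9  0.7  4.5]
   (0.443, -0.162, 0.12, 90.0) row [-0.004, 0.01, -0.591, 0.0, 0.0, -0.0] rows 1.3
   (0.443, -0.162, 0.12, 90.0) row [-0.004, 0.009, -0.59, 0.0, 0.0, -0.001] rows 1.3
```

View pics/w18.png

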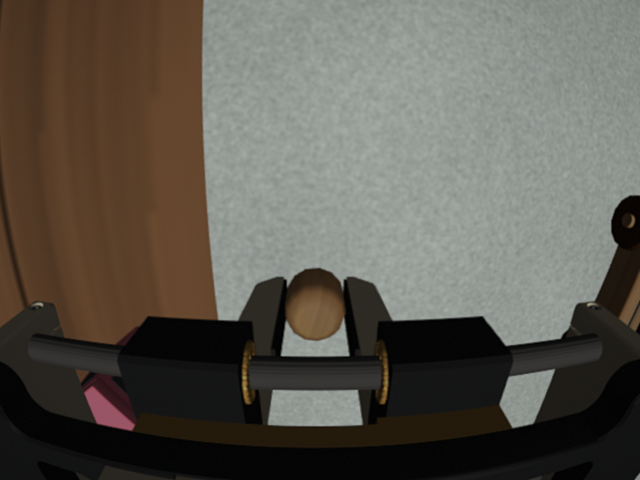

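Emit:
move_arm:
  series:
    - [0,0,-0.1,0,0,0,-1]
    - [0,0,-0.3,0,0,0,-1]
    - [0,0,-0.6,0,0,0,-1]
    - [0,0,-1,0,0,0,-1]
    - [0,0,-1,0,0,0,-1]

```text
t: 24.35
tool_pos: [0.4445, -0.1629, 0.108]
orientation: [2.217, 2.213, 0.005]
force: [0.9, -1.0, 0.2]
opening: 0.0274
```

```bash
python3 plan.py 30 .52,0.,.17,85 .6182,.1473,.14,77.7;python3 - <<'E'
from plant import *
import cv2
c=read_camera("top"); cv2.imwrite("pics/t18.png",c["frame"][:,:,::-1])
E
```

```text
t 24.35 pos [ 0.4445 -0.1629  0.108 ] yaw 89.9 open 0.0274 F [ 0.9 -1.   0.2]
   (0.52, 0.0, 0.17, 85.0) row [0.814, 0.379, -0.31, 0.001, 0.001, 0.014] rows 3.2
   (0.52, 0.0, 0.17, 85.0) row [0.83, 0.341, -0.309, 0.002, 0.0, 0.013] rows 3.2
   (0.6182, 0.1473, 0.14, 77.7) row [0.776, 0.426, 0.149, -0.0, 0.0, 0.02] rows 3.0
   (0.6182, 0.1473, 0.14, 77.7) row [0.802, 0.376, 0.15, -0.0, 0.0, 0.021] rows 3.0
```

View pics/t18.png

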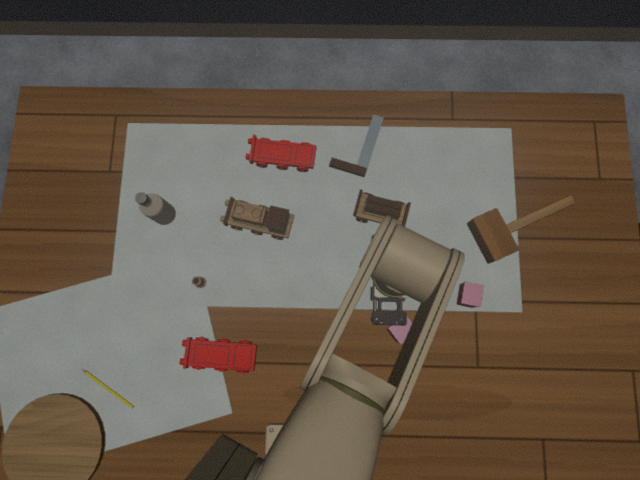

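Clear top view; check the placements in a crop.

```bash
python3 - <<'E'
import cv2
a=cv2.imread("pics/t18.png")
b=cv2.vconcat([cv2.resize(a[185:245,y:y+90],None,fx=6,fy=5,interpolation=2) for y in (215,335)])
b=cv2.vconcat([cv2.resize(a[190:240,y:y+80],None,fx=6,fy=6,interpolation=2) for y in (218,345)])
cv2.imwrite("pics/c18.png",cv2.convertScaleAbs(b,alpha=1.6))
E
```

```text
(no output)
```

View pics/c18.png

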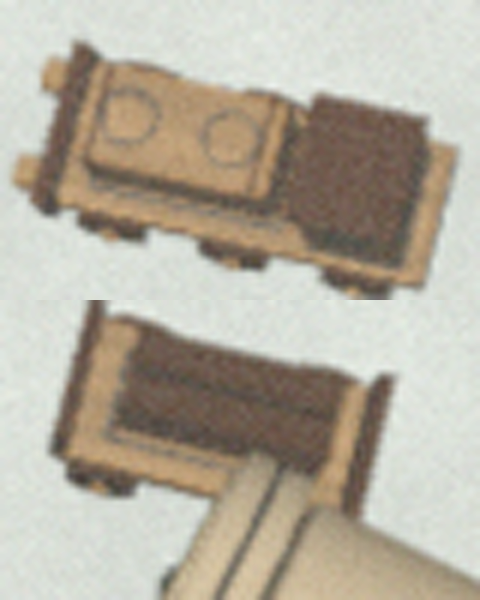

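```bash
python3 - <<'E'
from plant import *
from h import *
c=read_camera("top")
def w(L,z,x0): return np.array([at(c,(x0-.4+p[0]/6,190-.4+p[1]/6),z)[:2] for p in L])
for n,L,z,x0 in [("rings",[(131,114),(232,138)],.076,218),("cab",[(318,96),(428,120),(403,262),(302,240)],.094,218),("logs",[(140,30),(358,80),(330,172),(115,120)],.066,345)]:
    P=w(L,z,x0); d=P[0]-P[1]+(P[3]-P[2] if len(P)>2 else 0); print(n,P.round(4).tolist(),P.mean(0).round(4),np.degrees(np.arctan2(d[1],d[0])).round(1))
E
```

```text
rings [[0.6314, 0.1883], [0.6218, 0.1457]] [0.6266 0.167 ] 77.3
cab [[0.6356, 0.1081], [0.6262, 0.0626], [0.5667, 0.0707], [0.5751, 0.1121]] [0.6009 0.0884] 78.4
logs [[0.676, -0.1334], [0.6557, -0.225], [0.6158, -0.2128], [0.6367, -0.123]] [ 0.646  -0.1736] 77.2
```

Emit:
move_arm:
  series:
    - [0.27,0.12,-0.1,0,0,0.005,-1]
    - [0.54,0.25,-0.2,0,0,0.01,-1]
    - [0.81,0.38,-0.31,0,0,0.014,-1]
    - [0.81,0.38,-0.31,0,0,0.014,-1]

```text
t: 24.85
tool_pos: [0.48, -0.0777, 0.1328]
orientation: [-2.269, -2.172, -0.002]
force: [-0.3, -0.3, -0.3]
opening: 0.0273
```

Emit:
move_arm:
  series:
    - [0.27,0.12,-0.1,0,0,0.005,-1]
    - [0.54,0.23,-0.2,0,0,0.01,-1]
    - [0.83,0.34,-0.31,0,0,0.014,-1]
    - [0.83,0.34,-0.31,0,0,0.014,-1]

```text
t: 25.25
tool_pos: [0.5176, 0.0032, 0.1637]
orientation: [-2.316, -2.122, -0.001]
force: [0.4, -1.0, -0.1]
opening: 0.0276
```

Emit:
move_arm:
  series:
    - [0.27,0.14,0.05,0,0,0.007,-1]
    - [0.54,0.28,0.1,0,0,0.014,-1]
    - [0.78,0.43,0.1,0,0,0.02,-1]
    - [0.78,0.43,0.1,0,0,0.02,-1]

```text
t: 25.65
tool_pos: [0.5665, 0.0759, 0.1514]
orientation: [-2.381, -2.046, 0.003]
force: [-1.2, 0.1, 0.1]
opening: 0.0275
```

```bash
python3 plan.py 30 .620,.1466,.14,77.7
```

```text
t 25.65 pos [0.5665 0.0759 0.1514] yaw 81.4 open 0.0275 F [-1.2  0.1  0.1]
   (0.62, 0.1466, 0.14, 77.7) row [0.779, 0.423, 0.113, -0.001, 0.0, 0.02] rows 3.0
```

Emit:
move_arm:
  series:
    - [0.27,0.14,0.03,0,0,0.007,-1]
    - [0.54,0.28,0.06,0,0,0.014,-1]
    - [0.78,0.42,0.1,0,0,0.02,-1]
    - [0.78,0.42,0.1,0,0,0.02,-1]
    - [0.78,0.42,0.1,0,0,0.02,-1]
    - [0.78,0.42,0.1,0,0,0.02,-1]

```text
t: 26.25
tool_pos: [0.6192, 0.1439, 0.1431]
orientation: [-2.447, -1.969, 0.002]
force: [0.6, 0.1, -0.1]
opening: 0.0276
```

```bash
python3 plan.py 30 .620,.1466,.09,77.7;python3 - <<'E'
from plant import *
import cv2
c=read_camera("wrist"); cv2.imwrite("pics/w19.png",c["frame"][:,:,::-1])
E
```

```text
t 26.25 pos [0.6192 0.1439 0.1431] yaw 77.6 open 0.0276 F [ 0.6  0.1 -0.1]
   (0.62, 0.1466, 0.09, 77.7) row [0.028, 0.003, 0.53, -0.0, 0.0, -0.0] rows 1.8
```

View pics/w19.png

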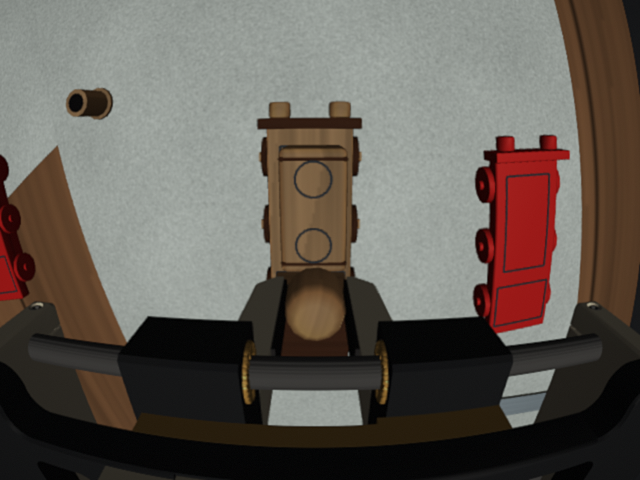

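```bash
python3 - <<'E'
from plant import *
from h import *
c=read_camera("wrist")
s=read_state(); p=np.array(s["tool_pos"]); M=R.from_rotvec(s["orientation"]).as_matrix()
for q in [(313,180),(313,245)]: P=at(c,q,.076,True); print(P,(M.T@(P-p))[:2])
for z in (.01,.02): print("dome",(M.T@(at(c,(316,305),p[2]+z,True)-p))[:2])
E
```

```text
[0.62888267 0.18862661 0.076     ] [ 0.04535322 -0.00048198]
[0.61957593 0.14626623 0.076     ] [ 0.00198253 -0.00048417]
dome [-0.00203026  0.00123605]
dome [0.00321037 0.00118785]
```

Emit:
move_arm:
  series:
    - [0.02,-0.01,0.2,0,0,0,-1]
    - [0.02,-0.01,0.4,0,0,0,-1]
    - [0.02,-0.01,0.54,0,0,0,-1]
    - [0.02,-0.01,0.58,0,0,0,-1]
    - [0.02,-0.01,0.58,0,0,0,-1]
    - [0.02,-0.01,0.58,0,0,0,-1]

```text
t: 26.95
tool_pos: [0.6201, 0.1478, 0.0867]
orientation: [2.447, 1.969, 0.002]
force: [-0.4, -0.6, -0.2]
opening: 0.0276
```

```bash
python3 plan.py 30 .620,.1466,.08,77.7;python3 - <<'E'
from plant import *
import cv2
c=read_camera("wrist"); cv2.imwrite("pics/w20.png",c["frame"][:,:,::-1])
c=read_camera("scene"); cv2.imwrite("pics/s20.png",cv2.resize(c["frame"][200:310,330:450,::-1],None,fx=5,fy=5,interpolation=2))
E
```

```text
t 26.95 pos [0.6201 0.1478 0.0867] yaw 77.7 open 0.0276 F [-0.4 -0.6 -0.2]
   (0.62, 0.1466, 0.08, 77.7) row [-0.012, 0.001, 0.067, 0.0, -0.0, -0.0] rows 0.2
```

View pics/s20.png

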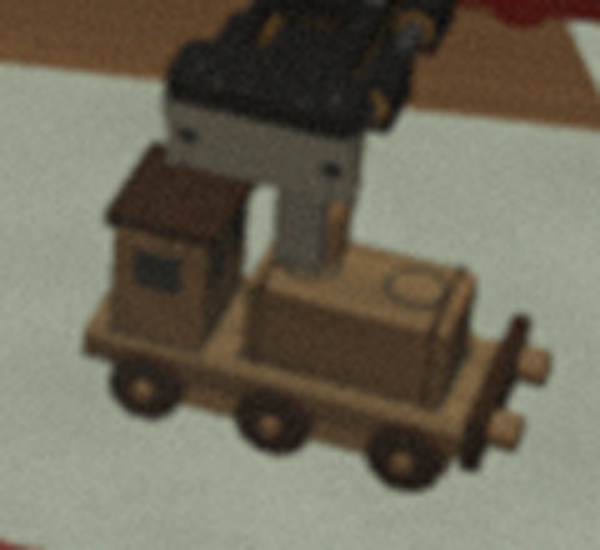

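View pics/w20.png

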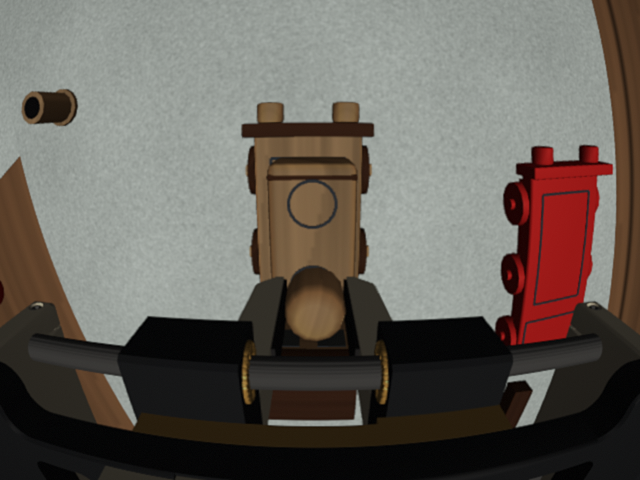

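Aligned. Lower ~7 mm slowly.

Emit:
move_arm:
  series:
    - [-0.005,-0.01,0.03,0,0,0,-1]
    - [-0.005,-0.01,0.06,0,0,0,-1]
    - [-0.005,-0.01,0.08,0,0,0,-1]
    - [-0.005,-0.01,0.08,0,0,0,-1]
    - [-0.005,-0.01,0.08,0,0,0,-1]

```text
t: 27.55
tool_pos: [0.6184, 0.1476, 0.0778]
orientation: [2.447, 1.97, 0.0]
force: [-1.2, 0.4, 2.5]
opening: 0.0269
```

Emit:
move_arm:
  series:
    - [0,0,0.005,0,0,0,-0.4]
    - [0,0,0.005,0,0,0,-0.2]
    - [0,0,0.005,0,0,0,0]
    - [0,0,0.005,0,0,0,0.1]
    - [0,0,0.005,0,0,0,0.1]

```text
t: 28.05
tool_pos: [0.6183, 0.1475, 0.0769]
orientation: [-2.447, -1.97, 0.001]
force: [0.7, -0.1, 0.2]
opening: 0.0503
```

Emit:
move_arm:
  series:
    - [0,0,-0.1,0,0,0,0.1]
    - [0,0,-0.3,0,0,0,0.1]
    - [0,0,-0.7,0,0,0,0.1]
    - [0,0,-0.95,0,0,0,0.2]
    - [0,0,-0.95,0,0,0,0.2]

```text
t: 28.55
tool_pos: [0.6215, 0.1481, 0.1788]
orientation: [2.444, 1.967, 0.013]
force: [0.7, 0.6, 0.6]
opening: 0.0553
```

```bash
python3 plan.py 45 .53,.24,.17,85 .452,.2947,.12,90;python3 - <<'E'
from plant import *
import cv2
c=read_camera("wrist"); cv2.imwrite("pics/w21.png",c["frame"][:,:,::-1])
E
```

```text
t 28.55 pos [0.6215 0.1481 0.1788] yaw 77.7 open 0.0553 F [0.7 0.6 0.6]
   (0.53, 0.24, 0.17, 85.0) row [0.351, -0.546, 0.04, 0.001, -0.0, -0.02] rows 1.4
   (0.53, 0.24, 0.17, 85.0) row [0.385, -0.522, 0.043, 0.002, -0.001, -0.021] rows 1.4
   (0.452, 0.2947, 0.12, 90.0) row [0.478, -0.824, 0.5, -0.0, 0.0, -0.028] rows 2.4
```

View pics/w21.png

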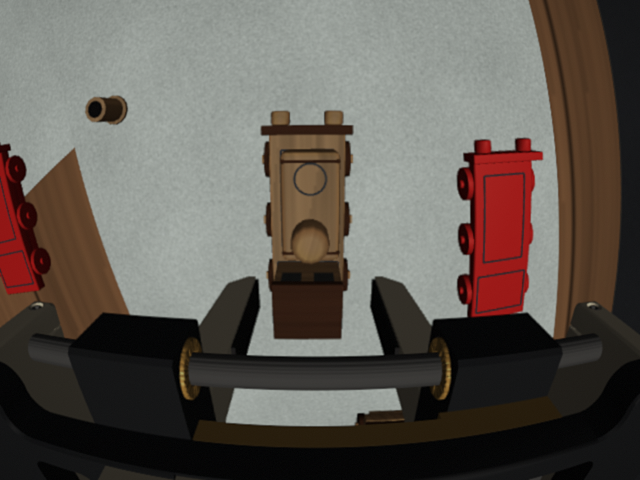

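Emit:
move_arm:
  series:
    - [0.25,-0.35,0.02,0,0,-0.014,0.2]
    - [0.5,-0.7,0.04,0,0,-0.028,0.2]
    - [0.7,-1,0.06,0,0,-0.041,0.2]
    - [0.7,-1,0.06,0,0,-0.041,0.2]

```text
t: 29.0
tool_pos: [0.532, 0.24, 0.1645]
orientation: [-2.308, -2.127, 0.004]
force: [0.2, 0.3, -0.7]
opening: 0.0559
```

```bash
python3 plan.py 45 .452,.2947,.14,90
```

```text
t 29.0 pos [0.532  0.24   0.1645] yaw 85.3 open 0.0559 F [ 0.2  0.3 -0.7]
   (0.452, 0.2947, 0.14, 90.0) row [0.48, -0.841, 0.248, -0.001, 0.0, -0.026] rows 2.2
```

Emit:
move_arm:
  series:
    - [0.24,-0.42,0.12,0,0,-0.013,0.2]
    - [0.48,-0.84,0.25,0,0,-0.026,0.2]
    - [0.48,-0.84,0.25,0,0,-0.026,0.2]
    - [0.48,-0.84,0.25,0,0,-0.026,0.2]
    - [0.48,-0.84,0.25,0,0,-0.026,0.2]

```text
t: 29.5
tool_pos: [0.4572, 0.2918, 0.1413]
orientation: [2.227, 2.214, 0.0]
force: [1.0, -0.4, 0.6]
opening: 0.0555
```

```bash
python3 plan.py 30 .452,.2947,.07,90;python3 - <<'E'
from plant import *
import cv2
c=read_camera("wrist"); cv2.imwrite("pics/w22.png",c["frame"][:,:,::-1])
E
```

```text
t 29.5 pos [0.4572 0.2918 0.1413] yaw 89.7 open 0.0555 F [ 1.  -0.4  0.6]
   (0.452, 0.2947, 0.07, 90.0) row [0.029, -0.052, 0.713, 0.0, 0.0, -0.002] rows 2.4
```

View pics/w22.png

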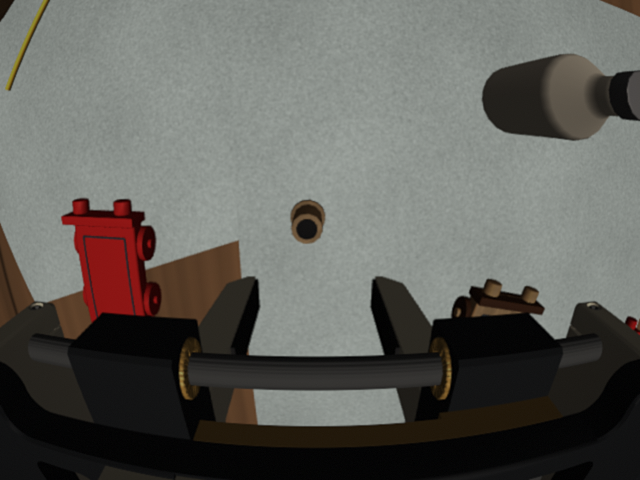

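```bash
python3 - <<'E'
from plant import *
from h import *
c=read_camera("wrist")
print(at(c,(307,229),.04,True),at(c,(308,216),.003,True))
E
```

```text
[0.45258878 0.29511405 0.04      ] [0.45276894 0.29598459 0.003     ]
```

Emit:
move_arm:
  series:
    - [0.03,-0.05,0.35,0,0,0,0.2]
    - [0.03,-0.05,0.7,0,0,0,0.2]
    - [0.03,-0.05,0.8,0,0,0,0.2]
    - [0.03,-0.05,0.8,0,0,0,0.2]
    - [0.03,-0.05,0.8,0,0,0,0.2]

```text
t: 30.1
tool_pos: [0.4524, 0.2955, 0.0626]
orientation: [2.227, 2.215, 0.002]
force: [-0.2, 0.0, -0.4]
opening: 0.0557
```

```bash
python3 plan.py 30 .4523,.2947,.012,90
```

```text
t 30.1 pos [0.4524 0.2955 0.0626] yaw 89.7 open 0.0557 F [-0.2  0.  -0.4]
   (0.4523, 0.2947, 0.012, 90.0) row [-0.008, -0.002, 0.506, 0.0, -0.0, -0.002] rows 1.7
```

Emit:
move_arm:
  series:
    - [-0.003,0,0.25,0,0,0,0.2]
    - [-0.003,0,0.5,0,0,0,0.2]
    - [-0.003,0,0.5,0,0,0,0.2]
    - [-0.003,0,0.5,0,0,0,0.2]

```text
t: 30.5
tool_pos: [0.4521, 0.2955, 0.0128]
orientation: [2.227, 2.216, 0.002]
force: [0.4, 0.7, 0.4]
opening: 0.0557
```

Emit:
move_arm:
  series:
    - [0,0,0,0,0,0,-1]
    - [0,0,0,0,0,0,-1]
    - [0,0,0,0,0,0,-1]
    - [0,0,0,0,0,0,-1]
    - [0,0,0,0,0,0,-1]
    - [0,0,0,0,0,0,-1]
    - [0,0,0,0,0,0,-1]
    - [0,0,0,0,0,0,-1]

```text
t: 31.3
tool_pos: [0.4514, 0.2953, 0.0116]
orientation: [2.227, 2.216, 0.001]
force: [-0.7, -0.8, 5.1]
opening: 0.0236
```

Emit:
move_arm:
  series:
    - [0,0,-0.1,0,0,0,-1]
    - [0,0,-0.3,0,0,0,-1]
    - [0,0,-0.6,0,0,0,-1]
    - [0,0,-1,0,0,0,-1]
    - [0,0,-1,0,0,0,-1]

```text
t: 31.8
tool_pos: [0.4547, 0.297, 0.1179]
orientation: [2.225, 2.214, 0.015]
force: [1.3, 0.3, -0.2]
opening: 0.0236
```

```bash
python3 plan.py 30 .55,.24,.165,84 .629,.189,.16,77.7;python3 - <<'E'
from plant import *
import cv2
c=read_camera("wrist"); cv2.imwrite("pics/w23.png",c["frame"][:,:,::-1])
E
```

```text
t 31.8 pos [0.4547 0.297  0.1179] yaw 89.7 open 0.0236 F [ 1.3  0.3 -0.2]
   (0.55, 0.24, 0.165, 84.0) row [-0.282, 0.48, -0.233, 0.001, -0.001, 0.016] rows 2.0
   (0.55, 0.24, 0.165, 84.0) row [-0.257, 0.493, -0.233, 0.002, -0.001, 0.016] rows 2.0
   (0.629, 0.189, 0.16, 77.7) row [-0.424, 0.839, 0.05, -0.0, 0.0, 0.035] rows 3.1
```

View pics/w23.png

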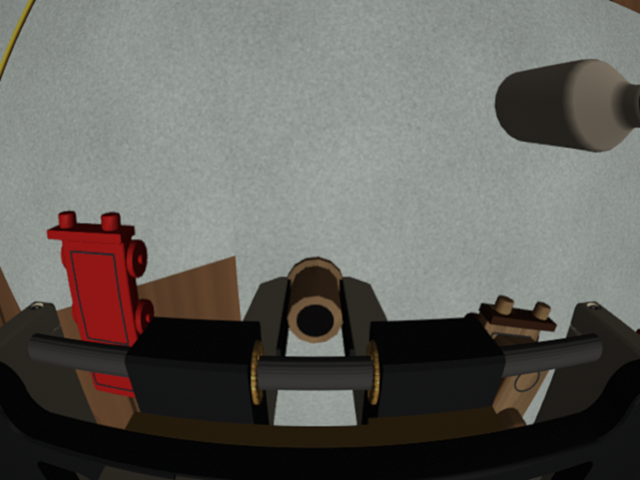

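Emit:
move_arm:
  series:
    - [-0.14,0.24,-0.15,0,0,0.008,-1]
    - [-0.28,0.48,-0.3,0,0,0.016,-1]
    - [-0.42,0.72,-0.4,0,0,0.024,-1]
    - [-0.55,0.96,-0.46,0,0,0.032,-1]
    - [-0.55,0.96,-0.46,0,0,0.032,-1]

```text
t: 32.35
tool_pos: [0.5491, 0.2377, 0.1571]
orientation: [2.338, 2.097, 0.0]
force: [-0.2, -0.3, -0.0]
opening: 0.0234
```

```bash
python3 plan.py 30 .629,.1885,.155,77.7
```

```text
t 32.35 pos [0.5491 0.2377 0.1571] yaw 83.8 open 0.0234 F [-0.2 -0.3 -0. ]
   (0.629, 0.1885, 0.155, 77.7) row [-0.403, 0.848, 0.022, 0.0, 0.0, 0.034] rows 3.1
```

Emit:
move_arm:
  series:
    - [-0.13,0.28,0,0,0,0.01,-1]
    - [-0.26,0.56,0,0,0,0.02,-1]
    - [-0.4,0.85,0.02,0,0,0.034,-1]
    - [-0.4,0.85,0.02,0,0,0.034,-1]
    - [-0.4,0.85,0.02,0,0,0.034,-1]
    - [-0.4,0.85,0.02,0,0,0.034,-1]

```text
t: 32.95
tool_pos: [0.6258, 0.1916, 0.1542]
orientation: [-2.442, -1.974, 0.002]
force: [-0.4, -0.2, -0.2]
opening: 0.0237
```

```bash
python3 plan.py 30 .629,.1885,.1,77.7; python3 - <<'E'
from plant import *
import cv2
c=read_camera("wrist"); cv2.imwrite("pics/w24.png",c["frame"][:,:,::-1])
c=read_camera("scene"); cv2.imwrite("pics/s24.png",cv2.resize(c["frame"][180:310,330:470,::-1],None,fx=4.5,fy=4.5,interpolation=2))
E
```

```text
t 32.95 pos [0.6258 0.1916 0.1542] yaw 77.9 open 0.0237 F [-0.4 -0.2 -0.2]
   (0.629, 0.1885, 0.1, 77.7) row [-0.024, 0.039, 0.542, -0.001, 0.0, 0.001] rows 1.8
```

View pics/w24.png

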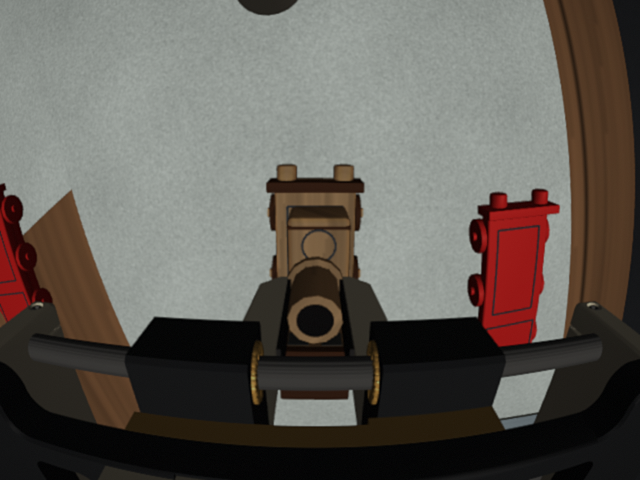

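View pics/s24.png

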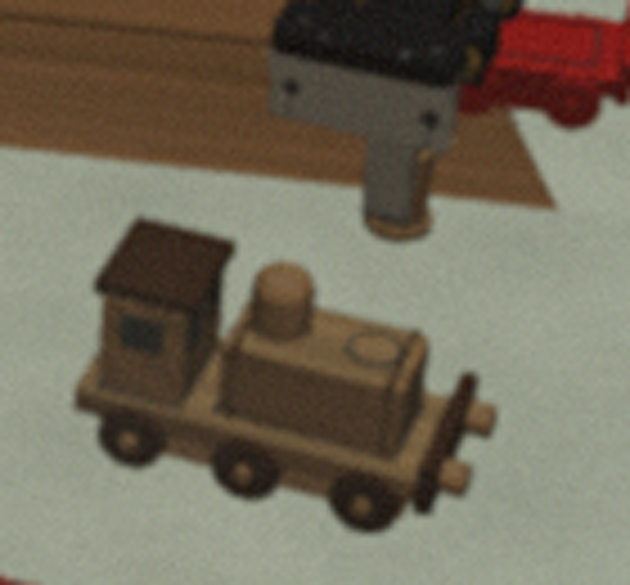

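```bash
python3 - <<'E'
from plant import *
from h import *
c=read_camera("wrist")
s=read_state(); p=np.array(s["tool_pos"]); M=R.from_rotvec(s["orientation"]).as_matrix()
P=at(c,(319,245),.076,True); print(P,(M.T@(P-p))[:2])
print("top",(M.T@(at(c,(316,320),p[2]+.028,True)-p))[:2])
print("foot front edge",(M.T@(at(c,(315,257),p[2]-.012,True)-p))[:2])
E
```

```text
[0.62952334 0.1894817  0.076     ] [-0.00160994  0.00359128]
top [0.00031912 0.00111162]
foot front edge [0.01426172 0.00071153]
```

Emit:
move_arm:
  series:
    - [-0.017,0.028,0.2,0,0,0,-1]
    - [-0.017,0.028,0.4,0,0,0,-1]
    - [-0.017,0.028,0.54,0,0,0,-1]
    - [-0.017,0.028,0.58,0,0,0,-1]
    - [-0.017,0.028,0.58,0,0,0,-1]
    - [-0.017,0.028,0.58,0,0,0,-1]

```text
t: 33.7
tool_pos: [0.6301, 0.189, 0.0982]
orientation: [2.444, 1.974, 0.002]
force: [0.0, 0.7, 0.1]
opening: 0.0237
```

```bash
python3 plan.py 30 .6293,.1893,.09,77.7; python3 - <<'E'
from plant import *
import cv2
c=read_camera("scene"); cv2.imwrite("pics/s25.png",cv2.resize(c["frame"][200:310,330:450,::-1],None,fx=5,fy=5,interpolation=2))
E
```

```text
t 33.7 pos [0.6301 0.189  0.0982] yaw 77.9 open 0.0237 F [0.  0.7 0.1]
   (0.6293, 0.1893, 0.09, 77.7) row [0.002, -0.009, 0.082, 0.0, -0.0, 0.001] rows 0.3
```

View pics/s25.png

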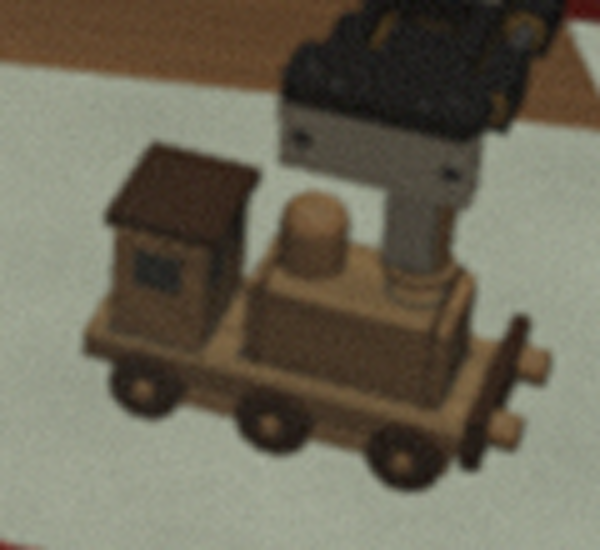

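Emit:
move_arm:
  series:
    - [0,-0.007,0.03,0,0,0,-1]
    - [0,-0.007,0.06,0,0,0,-1]
    - [0,-0.007,0.09,0,0,0,-1]
    - [0,-0.007,0.1,0,0,0,-1]
    - [0,-0.007,0.1,0,0,0,-1]
    - [0,-0.007,0.1,0,0,0,-1]

```text
t: 34.35
tool_pos: [0.629, 0.1888, 0.0875]
orientation: [2.444, 1.974, 0.0]
force: [-2.1, -0.0, 4.4]
opening: 0.0236
```

Contact; release and retreat.

Emit:
move_arm:
  series:
    - [0,0,0.003,0,0,0,-0.4]
    - [0,0,0.003,0,0,0,-0.2]
    - [0,0,0.003,0,0,0,0]
    - [0,0,0.003,0,0,0,0.1]
    - [0,0,0.003,0,0,0,0.1]

```text
t: 34.85
tool_pos: [0.6288, 0.1888, 0.0867]
orientation: [-2.444, -1.974, 0.0]
force: [-0.8, -0.2, 0.2]
opening: 0.0504
```

Emit:
move_arm:
  series:
    - [0,0,-0.1,0,0,0,0.1]
    - [0,0,-0.3,0,0,0,0.1]
    - [0,0,-0.7,0,0,0,0.1]
    - [0,0,-1,0,0,0,0.2]
    - [0,0,-1,0,0,0,0.2]

```text
t: 35.35
tool_pos: [0.6322, 0.1896, 0.1945]
orientation: [2.441, 1.971, 0.015]
force: [0.4, 0.1, -0.2]
opening: 0.0553
```

Emit:
move_arm:
  series:
    - [-0.5,-0.4,-0.1,0,0,0,0.2]
    - [-0.9,-0.9,-0.1,0,0,0,0.2]
    - [-0.95,-1,-0.1,0,0,0,0.2]
    - [-0.95,-1,-0.1,0,0,0,0.2]
    - [-0.95,-1,-0.1,0,0,0,0.2]

```text
t: 35.85
tool_pos: [0.5107, 0.1168, 0.1972]
orientation: [2.445, 1.973, 0.001]
force: [0.4, -0.3, -0.4]
opening: 0.0558
```

Emit:
move_arm:
  series:
    - [-0.5,0,0,0,0,0,0.2]
    - [-1,0,0,0,0,0,0.2]
    - [-1,0,0,0,0,0,0.2]
    - [-1,0,0,0,0,0,0.2]

```text
t: 36.25
tool_pos: [0.4912, 0.0186, 0.1974]
orientation: [2.446, 1.97, 0.002]
force: [-0.1, 0.4, 0.3]
opening: 0.0558
```

```bash
python3 - <<'E'
from plant import *
import cv2
print(read_state()["tool_pos"])
c=read_camera("wrist"); cv2.imwrite("pics/w26.png",c["frame"][:,:,::-1])
a=read_camera("top")["frame"][:,:,::-1]
b=cv2.vconcat([cv2.resize(a[190:240,y:y+80],None,fx=6,fy=6,interpolation=2) for y in (218,345)])
cv2.imwrite("pics/c26.png",cv2.convertScaleAbs(b,alpha=1.6))
c=read_camera("scene"); cv2.imwrite("pics/s26.png",cv2.resize(c["frame"][190:320,190:450,::-1],None,fx=3,fy=3,interpolation=2))
E
```

```text
[0.49123792 0.01857916 0.19741659]
```

View pics/c26.png

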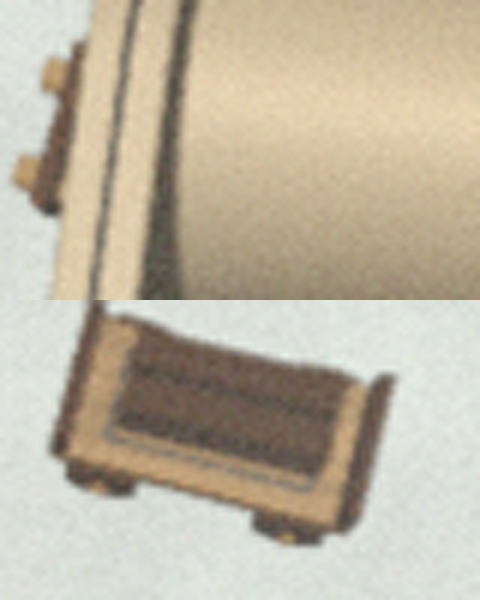

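View pics/s26.png

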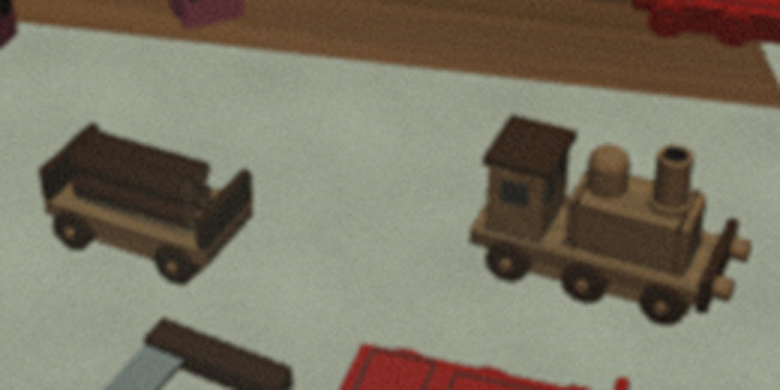

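View pics/w26.png

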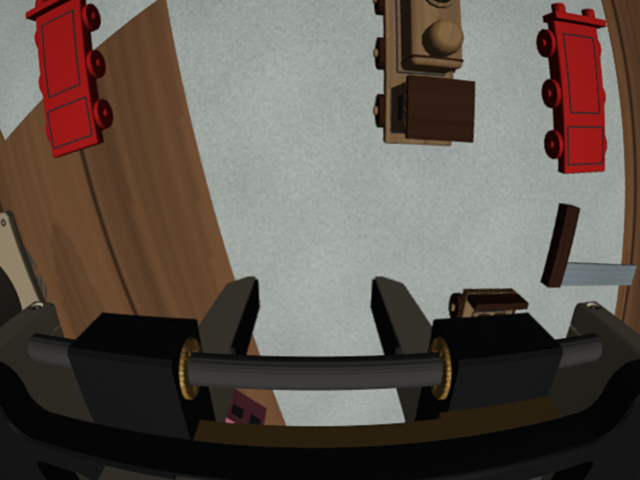

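Emit:
move_arm:
  series:
    - [-0.5,-0.1,0,0,0,0,0.2]
    - [-1,-0.3,0,0,0,0,0.2]
    - [-1,-0.3,0,0,0,0,0.2]

```text
t: 36.7
tool_pos: [0.4383, -0.0743, 0.1967]
orientation: [2.445, 1.972, -0.003]
force: [0.3, 1.3, 1.0]
opening: 0.0561
```

Emit:
move_arm:
  series:
    - [-0.5,-0.1,0,0,0,0,0.2]
    - [-1,-0.1,0,0,0,0,0.2]
    - [-1,-0.1,0,0,0,0,0.2]
    - [-1,-0.1,0,0,0,0,0.2]
    - [-1,-0.1,0,0,0,0,0.2]

```text
t: 37.2
tool_pos: [0.4096, -0.1665, 0.1968]
orientation: [-2.442, -1.975, -0.001]
force: [1.4, -0.0, 0.5]
opening: 0.0559
```

```bash
cat > ov.py <<'E'
from plant import *
from h import *
def box(x,y,sx,sy,z): return [(x+a*sx/2,y+b*sy/2,z) for a,b in [(1,1),(1,-1),(-1,-1),(-1,1)]]
def circ(x,r,z): return [(x+r*np.cos(t),r*np.sin(t),z) for t in np.linspace(0,2*np.pi,24)]
def W(P,o,yaw):
    a=np.radians(yaw);c,s=np.cos(a),np.sin(a); return [(o[0]+c*p[0]-s*p[1],o[1]+s*p[0]+c*p[1],p[2]) for p in np.array(P)/[1e3]*3]
L=([.6187,.1453],78.0);G=([.647,-.1705],76.2)
ims=[]
for n,rects in [("top",[(185,172+3,100),(300+10,172+3,100)]),("scene",[(335,210,120),(190,220,120)])]:
    c=read_camera(n);f=c["frame"][:,:,::-1]
    for k,(x0,y0,w) in enumerate(rects):
        s=6; im=cv2.resize(f[y0:y0+80,x0:x0+w],None,fx=s,fy=s,interpolation=2); im=cv2.convertScaleAbs(im,alpha=1.5)
        sh=[(L,box(-55,0,48,54,94),(0,255,0)),(L,box(0,0,170,64,34),(255,0,255)),(L,box(22,0,84,44,76),(0,255,255)),(L,circ(44,12,116),(255,255,0)),(L,circ(44,15,76),(255,255,0)),(L,circ(0,14,95),(255,0,0)),(G,box(0,0,90,40,74-10),(0,255,0)),(G,box(0,0,134,64,34),(255,0,255))]
        for (o,y),P,col in sh:
            q=proj(c,W(P,o,y)); q=((q-[x0,y0]+.5)*s).astype(int); cv2.polylines(im,[q],True,col,1)
        cv2.imwrite(f"pics/ov_{n}{k}.png",im)
E
python3 ov.py
```

```text
(no output)
```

View pics/ov_top0.png

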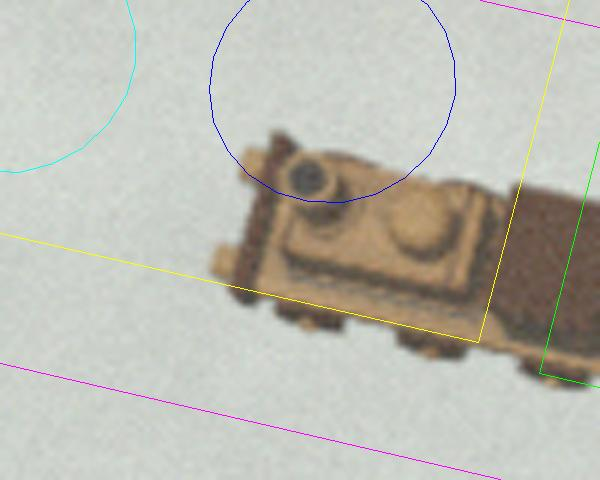

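View pics/ov_scene0.png

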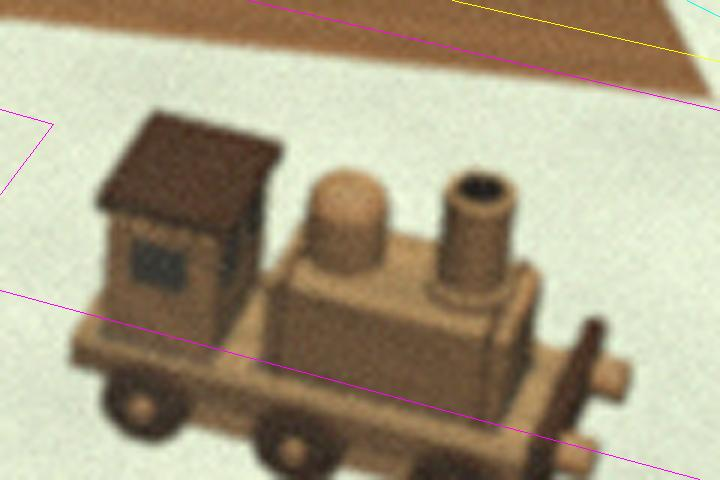

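Unit slip (a stray ×3 from list repetition); fix it.

```bash
sed -i 's#np.array(P)/\[1e3\]\*3#np.array(P)/1e3#; s/(185,172+3,100)/(212,175,100)/; s/(300+10,172+3,100)/(335,172,100)/' ov.py; python3 ov.py; python3 - <<'E'
import cv2
t=[cv2.imread(f"pics/ov_top{k}.png") for k in(0,1)]
cv2.imwrite("pics/ovt.png",cv2.resize(cv2.vconcat([a[:400] for a in t]),None,fx=.75,fy=.75,interpolation=3))
E
```

```text
(no output)
```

View pics/ov_top0.png

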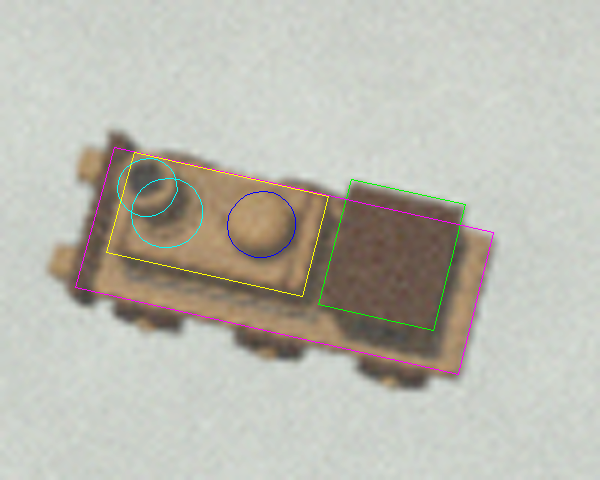

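View pics/ov_top1.png

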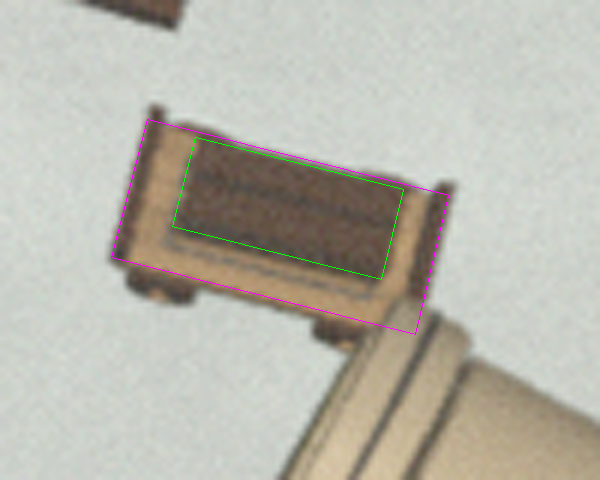

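View pics/ov_scene0.png

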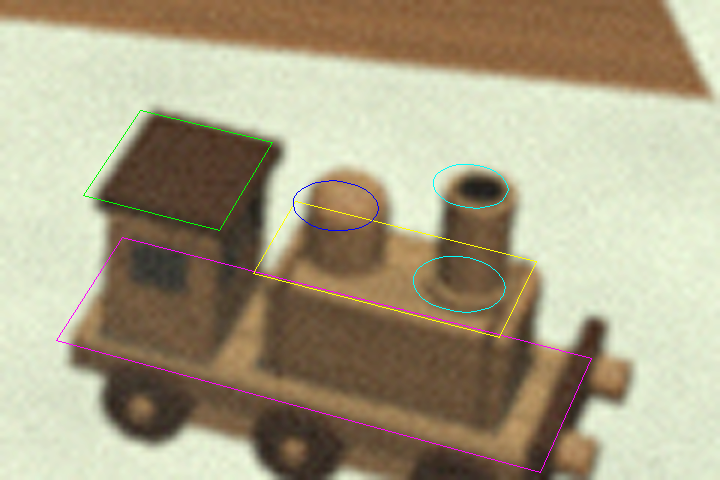

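View pics/ov_scene1.png

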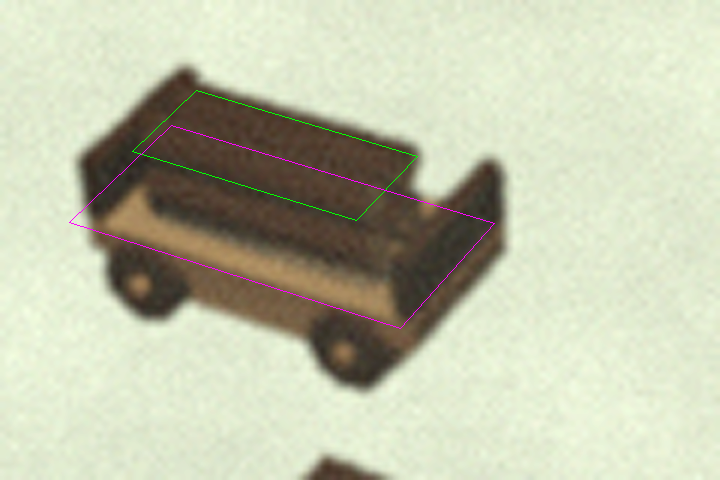

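```bash
python3 -c "
from plant import *
s=read_state();print(s['t'],s['force']);print(close_job())"
```

```text
37.4 [0.36060147 0.48217336 0.35972099]
the job is handed in; nothing more can be done
None
```

The train is dry-fitted and I handed the job in at 37.4 s, with the arm clear of everything. The cab and boiler stand on their outlines. The funnel is on the front ring, the dome is on the rear ring, and the logs lie mid-wagon. I never gripped or pushed the mallet, glue bottle, try square, pink cabs or red locos, and saw none of them shifted in the pictures I took.

- **Top view:** I overlaid the nominal positions on the last picture. The cab, boiler, funnel, dome and logs all matched to about 1 pixel (2–3 mm), square and upright.
- **Scene view:** Here the overlays sat about 2–3 pixels (4–6 mm) to the left for the loco deck and its parts alike. I took this as calibration or loco-pose error. Relative to the deck, the cab roof agreed to about 2 mm.
- **Earlier check that disagreed:** A rough corner measurement before the dome and funnel went on put the cab about 4–5 mm off both along and across. That is still inside the 10 mm tolerance, and the final top overlay did not show it.
- **Remaining offsets:** The boiler and the logs may each sit 2–3 mm off their outline centres.
- **Boiler grip:** The fingers had not fully closed when I started lifting it, so it was held slightly off the planned height. It was lowered until it touched the deck before release, and the later views showed it sitting flat.

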